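# Gauge the spacer sleeves and sort them on the tray

## Task

Take the black dust cap off the fit gauge and stand it on the bench, then try the waiting sleeves on the gauge pin one at a time, working along the row from its left end: lower each as far as it will go. Stand every sleeve that goes right down on to the foot plate upright on one of the tray's ring marks, and every sleeve that is too tight upright on one of the cross marks, each centred on a mark of its own. Finally put the dust cap back over the pin, fully down, and leave the other things on the bench where they are.

Things in the scene. Friction and masses are not known exactly. Their poses are not given: they have to be found in the camera images.
- pin_tip (a point): top of the fit gauge's pin, a plain steel pin 28 mm in diameter that stands upright on a fixed round foot plate (70 mm across, 12 mm thick, on the bench). The point is on the pin's axis at its very tip, 60 mm above the bench and 48 mm above the foot plate; the top 7 mm of the pin taper from 28 to 16 mm
- foot_top (a point): point on the pin's axis at the top face of the gauge's foot plate, 12 mm above the bench; a sleeve that fits comes to rest on this face
- cap_mid (a point): centre (31 mm above its lower edge) of the loose black rubber dust cap that stands over the gauge pin on the foot plate at the start: 44 mm in diameter, 62 mm high, closed and flat on top, open below (bore 32 mm, 56 mm deep), z up
- tray: fixed aluminium sorting tray, 190 x 284 mm, floor 8 mm above the bench, rim 14 mm above the bench. Origin under its centre at bench height; its x points away from the robot (turned by at most about 10 degrees), its y along the rows. It has two rows of four printed marks: rings in the row nearer the robot, crosses in the farther row
- sheet: thin black rubber sheet, 100 x 320 mm, under 1 mm thick, lying on the bench on the other side of the gauge from the tray; the sleeves wait on it in one row along its y axis, about 80 mm apart. Origin at its centre
- tape_white: roll of white tape, bystander beyond the work, not always there (then None); origin under its centre
- spool_3: small solder spool, bystander, right of and beyond the work; origin under its centre
- flux_bottle: small bottle with a white cap, bystander, right of and beyond the work; origin under its centre
- ring_1 (a point): centre of printed ring mark 1 (58 mm across; 1 is at the left end of the row) on the tray floor, for a sleeve that fits; marks are 68 mm apart
- ring_2 (a point): centre of printed ring mark 2 (58 mm across; 1 is at the left end of the row) on the tray floor, for a sleeve that fits; marks are 68 mm apart
- ring_3 (a point): centre of printed ring mark 3 (58 mm across; 1 is at the left end of the row) on the tray floor, for a sleeve that fits; marks are 68 mm apart
- ring_4 (a point): centre of printed ring mark 4 (58 mm across; 1 is at the left end of the row) on the tray floor, for a sleeve that fits; marks are 68 mm apart
- cross_1 (a point): centre of printed cross mark 1 (1 is at the left end of the row) on the tray floor, for a sleeve that is too tight; marks are 68 mm apart, the cross row is 90 mm behind the ring row
- cross_2 (a point): centre of printed cross mark 2 (1 is at the left end of the row) on the tray floor, for a sleeve that is too tight; marks are 68 mm apart, the cross row is 90 mm behind the ring row
- cross_3 (a point): centre of printed cross mark 3 (1 is at the left end of the row) on the tray floor, for a sleeve that is too tight; marks are 68 mm apart, the cross row is 90 mm behind the ring row
- cross_4 (a point): centre of printed cross mark 4 (1 is at the left end of the row) on the tray floor, for a sleeve that is too tight; marks are 68 mm apart, the cross row is 90 mm behind the ring row
- sleeve_1a_mid (a point): centre (half-way up) of a bare steel sleeve, the first (leftmost) in the waiting row; only one of 1a or 1b is ever there, the other is None. Upright open tube, 50 mm across, 60 mm high, z along its axis. Its bore is either 32 mm (fits: slides down on to the foot plate) or 25 mm (too tight: stops on the taper, lower edge about 5 mm below the pin's tip)
- sleeve_1b_mid (a point): centre (half-way up) of a bare steel sleeve, the first (leftmost) in the waiting row; only one of 1a or 1b is ever there, the other is None. Upright open tube, 50 mm across, 60 mm high, z along its axis. Its bore is either 32 mm (fits: slides down on to the foot plate) or 25 mm (too tight: stops on the taper, lower edge about 5 mm below the pin's tip)
- sleeve_2a_mid (a point): centre (half-way up) of a bare steel sleeve, the second in the waiting row; only one of 2a or 2b is ever there, the other is None. Upright open tube, 50 mm across, 60 mm high, z along its axis. Its bore is either 32 mm (fits: slides down on to the foot plate) or 25 mm (too tight: stops on the taper, lower edge about 5 mm below the pin's tip)
- sleeve_2b_mid (a point): centre (half-way up) of a bare steel sleeve, the second in the waiting row; only one of 2a or 2b is ever there, the other is None. Upright open tube, 50 mm across, 60 mm high, z along its axis. Its bore is either 32 mm (fits: slides down on to the foot plate) or 25 mm (too tight: stops on the taper, lower edge about 5 mm below the pin's tip)
- sleeve_3a_mid (a point): centre (half-way up) of a bare steel sleeve, the third in the waiting row; only one of 3a or 3b is ever there, the other is None. Upright open tube, 50 mm across, 60 mm high, z along its axis. Its bore is either 32 mm (fits: slides down on to the foot plate) or 25 mm (too tight: stops on the taper, lower edge about 5 mm below the pin's tip)
- sleeve_3b_mid (a point): centre (half-way up) of a bare steel sleeve, the third in the waiting row; only one of 3a or 3b is ever there, the other is None. Upright open tube, 50 mm across, 60 mm high, z along its axis. Its bore is either 32 mm (fits: slides down on to the foot plate) or 25 mm (too tight: stops on the taper, lower edge about 5 mm below the pin's tip)
- sleeve_4a_mid (a point): centre (half-way up) of a bare steel sleeve, the fourth (rightmost) in the waiting row if that place is not empty; only one of 4a or 4b is ever there, the other is None. Upright open tube, 50 mm across, 60 mm high, z along its axis. Its bore is either 32 mm (fits: slides down on to the foot plate) or 25 mm (too tight: stops on the taper, lower edge about 5 mm below the pin's tip)
- sleeve_4b_mid (a point): centre (half-way up) of a bare steel sleeve, the fourth (rightmost) in the waiting row if that place is not empty; only one of 4a or 4b is ever there, the other is None. Upright open tube, 50 mm across, 60 mm high, z along its axis. Its bore is either 32 mm (fits: slides down on to the foot plate) or 25 mm (too tight: stops on the taper, lower edge about 5 mm below the pin's tip)
Not all that is in view belongs to the job. What is shaped like the part that bears cap_mid but blue, purple or yellow is not meant.

How it is judged (in metres and radians):
On the way, in this order (a step that is already met when the one before it is completed fails the run):
1. the dust cap is off the gauge and stands on the bench (horizontal distance between cap_mid and foot_top above 0.06 m and height (world z) of cap_mid below 0.039 m and angle between cap_mid's own z axis and vertical below 0.2 rad), for 0.2 s.
2. the first (leftmost) sleeve of the waiting row is tried on the pin: down to within 6 mm of the foot plate or, if too tight, its lower edge 1.5 mm or more below the tip (((horizontal distance between sleeve_1a_mid and pin_tip below 0.006 m and angle between sleeve_1a_mid's own z axis and vertical below 0.15 rad and z of sleeve_1a_mid in the frame of foot_top below 0.036 m) or (horizontal distance between sleeve_1b_mid and pin_tip below 0.006 m and angle between sleeve_1b_mid's own z axis and vertical below 0.15 rad and z of sleeve_1b_mid in the frame of pin_tip below 0.0285 m))), for 0.2 s.
3. the second sleeve of the waiting row is tried on the pin: down to within 6 mm of the foot plate or, if too tight, its lower edge 1.5 mm or more below the tip (((horizontal distance between sleeve_2a_mid and pin_tip below 0.006 m and angle between sleeve_2a_mid's own z axis and vertical below 0.15 rad and z of sleeve_2a_mid in the frame of pin_tip below 0.0285 m) or (horizontal distance between sleeve_2b_mid and pin_tip below 0.006 m and angle between sleeve_2b_mid's own z axis and vertical below 0.15 rad and z of sleeve_2b_mid in the frame of foot_top below 0.036 m))), for 0.2 s.
4. the third sleeve of the waiting row is tried on the pin: down to within 6 mm of the foot plate or, if too tight, its lower edge 1.5 mm or more below the tip (((horizontal distance between sleeve_3a_mid and pin_tip below 0.006 m and angle between sleeve_3a_mid's own z axis and vertical below 0.15 rad and z of sleeve_3a_mid in the frame of pin_tip below 0.0285 m) or (horizontal distance between sleeve_3b_mid and pin_tip below 0.006 m and angle between sleeve_3b_mid's own z axis and vertical below 0.15 rad and z of sleeve_3b_mid in the frame of foot_top below 0.036 m))), for 0.2 s.
5. the fourth (rightmost) sleeve of the waiting row is tried on the pin: down to within 6 mm of the foot plate or, if too tight, its lower edge 1.5 mm or more below the tip (((horizontal distance between sleeve_4a_mid and pin_tip below 0.006 m and angle between sleeve_4a_mid's own z axis and vertical below 0.15 rad and z of sleeve_4a_mid in the frame of foot_top below 0.036 m) or (horizontal distance between sleeve_4b_mid and pin_tip below 0.006 m and angle between sleeve_4b_mid's own z axis and vertical below 0.15 rad and z of sleeve_4b_mid in the frame of pin_tip below 0.0285 m))), for 0.2 s.
At the end, for the whole second after the job is handed in: Every sleeve stands upright at rest on the tray, within 12 mm of the centre of a ring mark if it fits the pin and of a cross mark if it is too tight; the dust cap is over the pin, its lower edge within 5 mm of the foot plate ((horizontal distance between sleeve_1a_mid and ring_1 below 0.012 m or horizontal distance between sleeve_1a_mid and ring_2 below 0.012 m or horizontal distance between sleeve_1a_mid and ring_3 below 0.012 m or horizontal distance between sleeve_1a_mid and ring_4 below 0.012 m) and angle between each of sleeve_1a_mid, sleeve_1b_mid, sleeve_2a_mid, sleeve_2b_mid, sleeve_3a_mid, sleeve_3b_mid, sleeve_4a_mid, sleeve_4b_mid, cap_mid's own z axis and vertical below 0.1 rad and z of each of sleeve_1a_mid, sleeve_1b_mid, sleeve_2a_mid, sleeve_2b_mid, sleeve_3a_mid, sleeve_3b_mid, sleeve_4a_mid, sleeve_4b_mid in the frame of tray below 0.044 m and linear speed of each of sleeve_1a, sleeve_1b, sleeve_2a, sleeve_2b, sleeve_3a, sleeve_3b, sleeve_4a, sleeve_4b, cap below 0.02 m/s and (horizontal distance between sleeve_1b_mid and cross_1 below 0.012 m or horizontal distance between sleeve_1b_mid and cross_2 below 0.012 m or horizontal distance between sleeve_1b_mid and cross_3 below 0.012 m or horizontal distance between sleeve_1b_mid and cross_4 below 0.012 m) and (horizontal distance between sleeve_2a_mid and cross_1 below 0.012 m or horizontal distance between sleeve_2a_mid and cross_2 below 0.012 m or horizontal distance between sleeve_2a_mid and cross_3 below 0.012 m or horizontal distance between sleeve_2a_mid and cross_4 below 0.012 m) and (horizontal distance between sleeve_2b_mid and ring_1 below 0.012 m or horizontal distance between sleeve_2b_mid and ring_2 below 0.012 m or horizontal distance between sleeve_2b_mid and ring_3 below 0.012 m or horizontal distance between sleeve_2b_mid and ring_4 below 0.012 m) and (horizontal distance between sleeve_3a_mid and cross_1 below 0.012 m or horizontal distance between sleeve_3a_mid and cross_2 below 0.012 m or horizontal distance between sleeve_3a_mid and cross_3 below 0.012 m or horizontal distance between sleeve_3a_mid and cross_4 below 0.012 m) and (horizontal distance between sleeve_3b_mid and ring_1 below 0.012 m or horizontal distance between sleeve_3b_mid and ring_2 below 0.012 m or horizontal distance between sleeve_3b_mid and ring_3 below 0.012 m or horizontal distance between sleeve_3b_mid and ring_4 below 0.012 m) and (horizontal distance between sleeve_4a_mid and ring_1 below 0.012 m or horizontal distance between sleeve_4a_mid and ring_2 below 0.012 m or horizontal distance between sleeve_4a_mid and ring_3 below 0.012 m or horizontal distance between sleeve_4a_mid and ring_4 below 0.012 m) and (horizontal distance between sleeve_4b_mid and cross_1 below 0.012 m or horizontal distance between sleeve_4b_mid and cross_2 below 0.012 m or horizontal distance between sleeve_4b_mid and cross_3 below 0.012 m or horizontal distance between sleeve_4b_mid and cross_4 below 0.012 m) and horizontal distance between cap_mid and foot_top below 0.006 m and z of cap_mid in the frame of foot_top below 0.036 m); the robot touches nothing.
It fails at once if the spool, the small bottle or the roll of tape is moved by more than 30 mm (distance of any of spool_3, flux_bottle, tape_white from where it was at the start of the episode above 0.03 m).
Of sleeve_1a, sleeve_1b only 1 to 1 are there at a start; the rules pass over those that are not, and their reading is None.
Of sleeve_2a, sleeve_2b only 1 to 1 are there at a start; the rules pass over those that are not, and their reading is None.
Of sleeve_3a, sleeve_3b only 1 to 1 are there at a start; the rules pass over those that are not, and their reading is None.
Of sleeve_4a, sleeve_4b, tape_white only 1 to 1 are there at a start; the rules pass over those that are not, and their reading is None.
At some moment in a run one of sleeve_1a, sleeve_1b, sleeve_2a, sleeve_2b, sleeve_3a, sleeve_3b, sleeve_4a, sleeve_4b may be knocked a few centimetres aside while the robot is not near it.
It also fails if it takes over 210 s, if anything falls off the work surface, if the arm or the gripper's body presses on something with over 40 N, if the wrist force passes 120 N, or if a joint passes its speed limit or range.

## Robot

A 6-joint arm with a two-finger parallel gripper is mounted at the origin on a cart in front of the work surface, level with it; the furniture and walls round the work are solid. World frame = base frame: x ahead of the robot, y to its left, z up, the work surface at z = 0. Lengths are in m, angles in degrees, forces in N, time in s.
With the tool pointing down it reaches from about 0.3 to 0.75 m from the base axis. Payload 8.5 kg.
Tool frame: the origin (TCP) lies on the centre line of the jaws, within the pads' length; the fingertips stand 17 mm ahead of it and the grasp point (between the pads) lies 2 mm behind it; z points along the fingers, y is the direction in which the jaws open and shut (so a half turn about z gives the same grasp; the last joint's range is limited). The gripper opens to 85 mm and grips with 20 to 120 N. Pads are 22 mm wide; open, the fingers measure 114 mm over their backs; the gripper's body (76 mm by 85 mm) begins 54 mm behind the grasp point. The pads swing forward as they close: fully open they stand 13 mm farther back than shut.
Start: joints at [-86.591, 21.807, 74.336, -0, 83.858, -12.336], TCP at [0.149, -0.529, 0.21] pointing down, gripper open.
Joint ranges: [-178.18, 178.18], [-50.72, 133.34], [12.68, 142.11], [-81.47, 261.47], [9.98, 163.14], [-165.26, 165.26]. Speed limits (degrees/s): [136.94, 136.94, 180, 180, 180, 180].

## Interface

Orientations are given as a 3x3 rotation matrix whose columns are the frame's x, y, z axes.
In Python, from rig import env, imaging, close_job gives the robot as it stands.
- The arm moves only by the tool step_arm, never from a script. Its argument "steps" is one flat list of numbers, 7 for each row, row after row: the opening, from 0 (shut) to 1 (fully open), then the shift along the tool's x, y, z as a fraction of full scale, then the turn, a rotation vector about the tool's x, y, z as a fraction of full scale. A call has 1 to 10 rows; each row is the pose to reach, as a shift and turn from the pose commanded when the call began, along the tool's axes at that moment; what a row does not reach only later rows make up. Full scale, the value 1, is 0.3 m for a shift and 45 degrees for a turn. A row lasts 1/10 s, in which the tool goes at most 50 mm and 8.59 degrees, less where a joint would pass 70% of its speed; a pose out of reach is approached as far as the arm can. A call with a number of a shift or a turn outside -1 to 1 is refused whole. A call with a gripper value outside its range is refused whole. The fingers move at their own pace and stop on an object; "grip_force" is the grip in N (left out, the last holds). Time passes only in rows, so rows that repeat a pose let the fingers close. It gives the time, the measured TCP pose, the force and the opening at its end, in the units of the state.
- env.observe(): the state, without advancing time (a new reading comes with each control period).
- imaging.get_image(name): name is "scene" or "top" or "wrist"; returns (picture, depth): 420x560x3 uint8, blue, green, red; 420x560 float32, m along the optical axis (not along the pixel's ray), 0 where there is no reading.
- imaging.get_calibration(name): a dict with "camera_matrix" (3x3 intrinsics, pixels), "world_from_camera" (4x4, takes a point from camera to world coordinates). Camera axes: x right, y down, z forward; pixel columns grow to the right and rows downward; lengths in m; the calibration is good to about 2 mm. A picture is of the moment at which its call begins: read the wrist's pose just before it. get_calibration takes no time and is no camera call; for the wrist camera it gives the pose at the moment of the call.
- close_job(): hands the job in, once; it reports no verdict.
Trained networks look in the newest picture that a camera, given by its name, has taken for a name from the list of things; names that differ only in an ending like _2 or _b are one class to them, and where a whole thing is asked for, a point or a joint stands for the part that bears it (a point fixed in the world has none). Each returns a list of dicts, best first, with "score" (0 to 1); they miss things now and then, are a little off and sometimes report something else, mostly with a low value. They report only what shows in the picture. A call takes as long as a camera call. They do not tell look-alikes from the thing itself.
- imaging.spot_in(camera, target): "pixel" ([column, row] in pixels, amid what is visible of it).
- imaging.regions_of(camera, target): "mask" (420x560 bool, what is visible of it) and "pixel" ([column, row] in pixels, amid what is visible of it).
- imaging.pinpoint(camera, target): "pixel" ([column, row] in pixels: a listed point, or the origin of a listed thing).
The state is a dict: "time_s": time; "q": joint angles; "qvel": joint speeds; "joint_efforts": joint torques, N m; "position": TCP position; "tool_rot": TCP orientation; "ft_force": force on the tool from outside, world axes, zero at the start; "wrist_torque": the same for the moment, N m; "grip_width": finger opening in m.
Only numpy, scipy, OpenCV 4.12 (cv2) and the standard library are available. Lean on these libraries where they do the work, as an engineer would, in place of code of your own. Each camera call takes 0.05 s, during which the arm holds its last target.

## Working session

There is one attempt and no reset: what is moved stays moved. The work goes in short steps, Python scripts to look and compute and a tool call to move; the robot and the scene stay as the last step left them, time stands still between calls to the robot, and variables do not carry over. Pictures are saved under pics/ and viewed, and the job is handed in when it is done.

Besides the shell and the picture viewer there is one more tool, called after "Call:" as name(argument=value, ...) on one line, values as JSON. step_arm: Moves the arm, as the interface text tells. Shift numbers are shares of 0.3 m and turn numbers shares of 45 degrees, none past 1 either way. Its arguments: {"type":"object","properties":{"steps":{"type":"array","items":{"type":"number"}},"grip_force":{"type":"number"}},"required":["steps"]}

```bash
ls; mkdir -p pics; cat > h.py <<'E'
import numpy as np, cv2
from rig import env, imaging, close_job
def cap(name,fn=None):
    im,d=imaging.get_image(name); 
    if fn: cv2.imwrite('pics/'+fn,im)
    return im,d
def cal(n):
    c=imaging.get_calibration(n); return np.array(c["camera_matrix"]),np.array(c["world_from_camera"])
def toplane(n,px,z,c=None):
    K,T=c or cal(n)
    r=T[:3,:3]@np.linalg.solve(K,[px[0],px[1],1.]); o=T[:3,3]
    return o+r*(z-o[2])/r[2]
def todepth(n,px,d,c=None):
    K,T=c or cal(n); z=d[int(round(px[1])),int(round(px[0]))]
    return T[:3,:3]@(np.linalg.solve(K,[px[0],px[1],1.])*z)+T[:3,3]
def proj(n,p,c=None):
    K,T=c or cal(n); q=K@(T[:3,:3].T@(np.asarray(p)-T[:3,3])); return q[:2]/q[2]
E
python3 - <<'E'
from h import *
s=env.observe(); print({k:np.round(v,3).tolist() for k,v in s.items()})
for n in ['scene','top','wrist']:
    cap(n,n+'0.png'); print(n,cal(n)[1].round(3).tolist(), cal(n)[0].round(1).tolist())
E
```

```text
pics
{'time_s': 0.0, 'q': [-86.592, 21.842, 74.386, -0.0, 83.857, -12.336], 'qvel': [-0.061, -0.127, -0.009, 0.001, 0.035, 0.022], 'joint_efforts': [0.001, -44.846, -23.128, -0.0, 0.005, -0.0], 'position': [0.149, -0.529, 0.209], 'tool_rot': [[0.962, 0.271, -0.0], [0.271, -0.962, 0.001], [0.0, -0.001, -1.0]], 'ft_force': [-0.906, -0.368, 0.366], 'wrist_torque': [0.01, 0.049, 0.003], 'grip_width': 0.085}
scene [[0.894, -0.334, 0.3, 0.175], [-0.449, -0.642, 0.622, -0.897], [-0.015, -0.69, -0.723, 1.079], [0.0, 0.0, 0.0, 1.0]] [[430.8, 0.0, 277.4], [0.0, 430.8, 212.3], [0.0, 0.0, 1.0]]
top [[0.002, -0.999, 0.052, 0.511], [-1.0, -0.003, -0.016, -0.023], [0.016, -0.052, -0.999, 1.312], [0.0, 0.0, 0.0, 1.0]] [[463.5, 0.0, 277.9], [0.0, 463.5, 205.6], [0.0, 0.0, 1.0]]
wrist [[0.27, -0.919, -0.287, 0.223], [-0.963, -0.258, -0.079, -0.509], [-0.002, 0.298, -0.955, 0.372], [0.0, 0.0, 0.0, 1.0]] [[350.2, 0.0, 277.4], [0.0, 350.2, 209.7], [0.0, 0.0, 1.0]]
```

View pics/scene0.png

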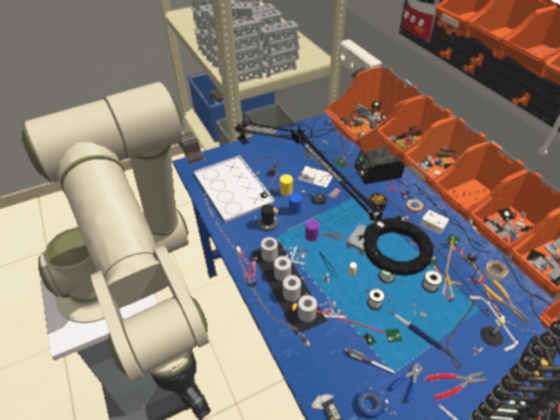

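View pics/top0.png

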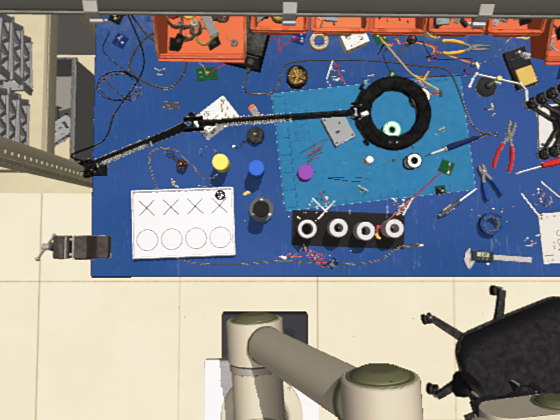

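```bash
python3 - <<'E'
from h import *
im,d=cap('top'); c=cal('top')
H=dict(cap_mid=.031,sleeve_1a_mid=.03,ring_1=.008,cross_1=.008,tray=0,sheet=0,pin_tip=.06,foot_top=.012,spool_3=0,tape_white=0,flux_bottle=0)
for t,z in H.items():
    for r in imaging.pinpoint('top',t):
        print(t,round(r['score'],2),np.round(r['pixel'],1),toplane('top',r['pixel'],z,c).round(4)[:2], d[int(r['pixel'][1]),int(r['pixel'][0])].round(3))
E
```

```text
cap_mid 0.8 [303.8 174.4] [ 0.6648 -0.1156] 1.254
cap_mid 0.65 [260.  210.9] [0.563  0.0058] 1.238
cap_mid 0.62 [256.3 171. ] [0.6738 0.0165] 1.253
cap_mid 0.51 [221.1 165.2] [0.6897 0.1142] 1.254
sleeve_1a_mid 0.76 [307.4 227.8] [ 0.5165 -0.1255] 1.314
sleeve_1a_mid 0.63 [186.6 220.9] [0.5349 0.208 ] 1.299
ring_1 0.89 [195.7 240.4] [0.4808 0.1859] 1.299
ring_1 0.67 [146.6 240.9] [0.4792 0.3227] 1.296
ring_1 0.64 [221.1 237.8] [0.4882 0.115 ] 1.3
ring_1 0.56 [171.3 237.1] [0.4899 0.2541] 1.299
cross_1 0.87 [169.9 207.3] [0.5734 0.2591] 1.296
cross_1 0.72 [223.4 205.6] [0.5786 0.1092] 1.308
cross_1 0.61 [196.8 207. ] [0.5744 0.1838] 1.302
cross_1 0.56 [147.7 208.3] [0.5704 0.3211] 1.299
tray 0.98 [184.5 220. ] [0.538  0.2193] 1.304
sheet 0.7 [408.8 160.6] [ 0.7094 -0.4188] 1.281
sheet 0.59 [220.4 204.2] [0.5829 0.1186] 1.301
pin_tip 0.81 [256.4 205.9] [0.5753 0.0149] 1.24
pin_tip 0.6 [197.6 240. ] [0.4831 0.1725] 1.298
foot_top 0.49 [260.9 208.1] [0.5716 0.0037] 1.239
foot_top 0.29 [410.1 161.6] [ 0.7047 -0.4188] 1.275
spool_3 0.79 [407.6 160.5] [ 0.7096 -0.4153] 1.276
spool_3 0.54 [171.3 238.5] [0.4859 0.2557] 1.296
tape_white 0.38 [337.1 227.8] [ 0.5168 -0.2121] 1.306
tape_white 0.32 [188.4 218.8] [0.5414 0.2084] 1.302
flux_bottle 0.62 [367.7 160.6] [ 0.7089 -0.3007] 1.289
```

```bash
python3 - <<'E'
import cv2,numpy as np
a=cv2.imread('pics/top0.png')[145:275,120:300]; b=cv2.imread('pics/top0.png')[145:275,270:450]
a=cv2.resize(a,None,fx=4.2,fy=4.2,interpolation=2)[:,:]; b=cv2.resize(b,None,fx=4.2,fy=4.2,interpolation=2)
cv2.imwrite('pics/c1.png',cv2.resize(a,(700,505)));cv2.imwrite('pics/c2.png',cv2.resize(b,(700,505)))
E
```

```text
(no output)
```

View pics/c1.png

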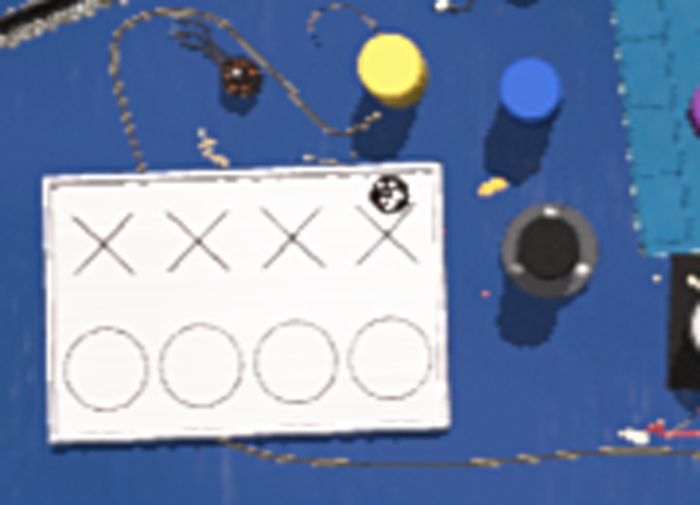

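View pics/c2.png

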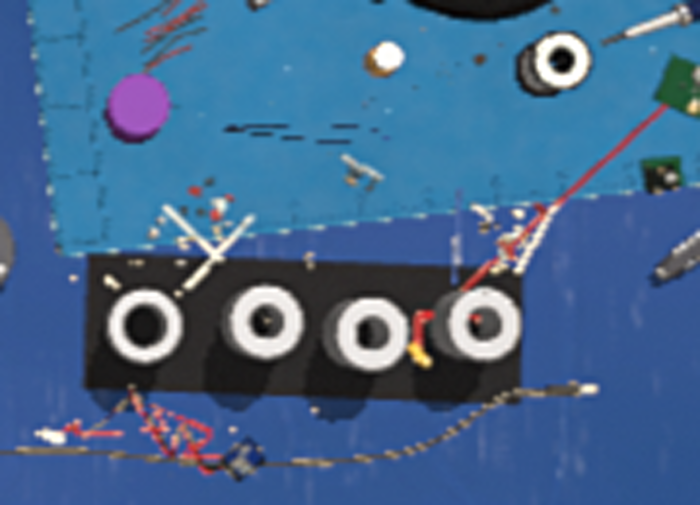

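Call:
step_arm(steps=[1,0.9,-0.665,0,0,0,-0.826,1,0.9,-0.665,0,0,0,-0.826,1,0.9,-0.665,0,0,0,-0.826,1,0.9,-0.665,0,0,0,-0.826,1,0.9,-0.665,0,0,0,-0.826,1,0.9,-0.665,0,0,0,-0.826,1,0.9,-0.665,0,0,0,-0.826,1,0.9,-0.665,0,0,0,-0.826])

```text
time_s: 1.55
position: [0.3566, -0.261, 0.2104]
tool_rot: [[0.599, 0.801, 0.001], [0.801, -0.599, 0.0], [0.001, 0.0, -1.0]]
ft_force: [-0.2, -1.0, 0.1]
grip_width: 0.0858
```

```bash
cat > m.py <<'E'
import sys
from h import *
# usage: m.py x y z yaw
from scipy.spatial.transform import Rotation as R
s=env.observe(); p=np.array(s['position']); Rt=np.array(s['tool_rot'])
t=[float(a) for a in sys.argv[1:]]
y=np.radians(t[3] if len(t)>3 else 90)
X=np.array([np.cos(y),np.sin(y),0]);Z=np.array([0,0,-1.]);Y=np.cross(Z,X)
Rg=np.stack([X,Y,Z],1)
d=Rt.T@(np.array(t[:3])-p); rv=R.from_matrix(Rt.T@Rg).as_rotvec(degrees=True)
print('t',round(s['time_s'],2),'p',p.round(4),'F',np.round(s['ft_force'],1),'w',round(s['grip_width'],4),'yaw',np.degrees(np.arctan2(Rt[1,0],Rt[0,0])).round(2))
print('shift',(d/.3).round(4),'turn',(rv/45).round(4),'rows',max(np.linalg.norm(d)/.05,np.linalg.norm(rv)/8.59).round(1))
E
python3 m.py 0.56 0.03 0.25
```

```text
t 1.55 p [ 0.3566 -0.261   0.2104] F [-0.2 -1.   0.1] w 0.0858 yaw 53.2
shift [ 1.1828 -0.0382 -0.1312] turn [ 8.000e-04 -6.000e-04 -8.178e-01] rows 7.1
```

Call:
step_arm(steps=[1,1,-0.032,-0.13,0,0,-0.818,1,1,-0.032,-0.13,0,0,-0.818,1,1,-0.032,-0.13,0,0,-0.818,1,1,-0.032,-0.13,0,0,-0.818,1,1,-0.032,-0.13,0,0,-0.818,1,1,-0.032,-0.13,0,0,-0.818,1,1,-0.032,-0.13,0,0,-0.818])

```text
time_s: 2.25
position: [0.5304, -0.0156, 0.2494]
tool_rot: [[-0.0, 1.0, 0.002], [1.0, 0.0, 0.001], [0.001, 0.002, -1.0]]
ft_force: [-1.1, -1.1, -0.6]
grip_width: 0.0857
```

```bash
python3 m.py 0.56 0.03 0.25; python3 - <<'E'
from h import *
c=cal('wrist');im,d=cap('wrist','w1.png')
for t,z in dict(cap_mid=.043,ring_1=.008,cross_1=.008,sleeve_1a_mid=.03).items():
    for r in imaging.pinpoint('wrist',t):
        print(t,round(r['score'],2),np.round(r['pixel'],1),toplane('wrist',r['pixel'],z,c).round(4)[:2])
E
```

```text
t 2.25 p [ 0.5304 -0.0156  0.2494] F [-1.1 -1.1 -0.6] w 0.0857 yaw 90.01
shift [ 0.1521  0.0987 -0.0017] turn [ 0.0022 -0.0007  0.0002] rows 1.1
cap_mid 0.81 [393.2 258.6] [ 0.6645 -0.1144]
cap_mid 0.8 [415.5 142.7] [0.6749 0.018 ]
cap_mid 0.7 [443.8  45.1] [0.6915 0.111 ]
cap_mid 0.59 [312.5 159. ] [0.5679 0.0012]
cap_mid 0.54 [328.8  38. ] [0.5802 0.1174]
ring_1 0.58 [236.8  44. ] [0.4883 0.1172]
cross_1 0.73 [326.1  37.6] [0.5822 0.1232]
sleeve_1a_mid 0.77 [260.4 261.3] [ 0.5103 -0.1236]
sleeve_1a_mid 0.35 [265.4 321. ] [ 0.5153 -0.2069]
```

View pics/w1.png

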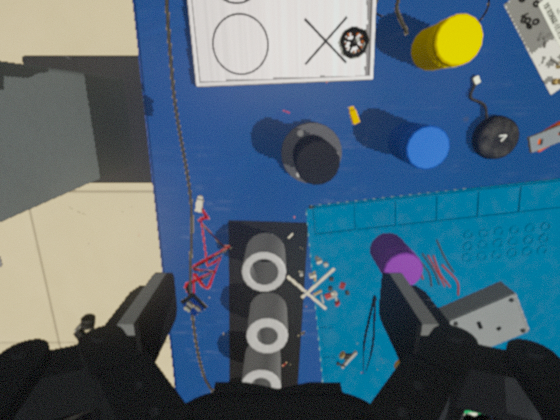

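```bash
cat >> h.py <<'E'
def cloud(n,d,c):
    K,T=c; v,u=np.nonzero(d>0); z=d[v,u]
    P=np.stack([(u-K[0,2])/K[0,0]*z,(v-K[1,2])/K[1,1]*z,z],1)@T[:3,:3].T+T[:3,3]
    return u,v,P
def topface(n,d,c,xy,z,r,tol=.004,rad=.035):
    """points near height z around xy; returns min enclosing circle centre of the band + number"""
    u,v,P=cloud(n,d,c)
    m=(abs(P[:,2]-z)<tol)&(np.hypot(P[:,0]-xy[0],P[:,1]-xy[1])<rad)
    if m.sum()<30: return None
    Q=P[m]
    mask=np.zeros(d.shape,np.uint8); mask[v[m],u[m]]=255
    cs,_=cv2.findContours(mask,cv2.RETR_EXTERNAL,cv2.CHAIN_APPROX_NONE)
    k=max(cs,key=cv2.contourArea)
    e=cv2.fitEllipse(cv2.convexHull(k)) if len(k)>5 else None
    return dict(n=int(m.sum()),mean=Q.mean(0).round(4),zmed=np.median(Q[:,2]).round(4),ell=np.round(e[0],1),ax=np.round(e[1],1),xy=toplane(n,e[0],z,c)[:2].round(4))
E
python3 - <<'E'
from h import *
c=cal('wrist');im,d=cap('wrist')
for nm,xy,z in [('cap',(.566,.003),.074),('s1',(.51,-.123),.06),('s2',(.51,-.207),.06)]:
    print(nm,topface('wrist',d,c,xy,z,0))
c=cal('top');im,d=cap('top')
for nm,xy,z in [('cap',(.566,.003),.074),('s1',(.51,-.123),.06),('s2',(.51,-.207),.06),('s3',(.51,-.28),.06),('s4',(.51,-.37),.06)]:
    print(nm,topface('top',d,c,xy,z,0))
E
```

```text
cap {'n': 1575, 'mean': array([0.5693, 0.003 , 0.0733]), 'zmed': np.float64(0.0733), 'ell': array([320.3, 156.9]), 'ax': array([44.1, 45.3]), 'xy': array([0.5692, 0.0032])}
s1 {'n': 850, 'mean': array([ 0.5151, -0.1211,  0.0584]), 'zmed': np.float64(0.0585), 'ell': array([266.9, 266.7]), 'ax': array([40.6, 44. ]), 'xy': array([ 0.5151, -0.1204])}
s2 {'n': 910, 'mean': array([ 0.5178, -0.2057,  0.0584]), 'zmed': np.float64(0.0585), 'ell': array([270.5, 331.1]), 'ax': array([36.4, 41.2]), 'xy': array([ 0.5179, -0.2042])}
cap None
s1 {'n': 54, 'mean': array([ 0.51  , -0.135 ,  0.0596]), 'zmed': np.float64(0.0593), 'ell': array([307.3, 228.6]), 'ax': array([15.8, 17. ]), 'xy': array([ 0.5143, -0.1228])}
s2 {'n': 176, 'mean': array([ 0.5177, -0.2054,  0.0599]), 'zmed': np.float64(0.0599), 'ell': array([337.8, 227.3]), 'ax': array([17.7, 18.1]), 'xy': array([ 0.5179, -0.2053])}
s3 {'n': 180, 'mean': array([ 0.5096, -0.2785,  0.0598]), 'zmed': np.float64(0.0598), 'ell': array([364.8, 230.5]), 'ax': array([17.9, 18. ]), 'xy': array([ 0.5094, -0.2787])}
s4 {'n': 161, 'mean': array([ 0.5151, -0.3588,  0.0596]), 'zmed': np.float64(0.0596), 'ell': array([394.1, 228.3]), 'ax': array([16.4, 18.4]), 'xy': array([ 0.5155, -0.3583])}
```

```bash
python3 - <<'E'
from h import *
c=cal('wrist');im,d=cap('wrist')
g=im.copy()
for p,col in [((.5692,.0032,.074),(0,255,0)),((.5151,-.1204,.06),(0,255,0))]:
    r=.022 if p[2]>.07 else .025
    pts=[proj('wrist',(p[0]+r*np.cos(a),p[1]+r*np.sin(a),p[2]),c) for a in np.linspace(0,6.28,60)]
    cv2.polylines(g,[np.int32(pts)],True,col,1)
g=g[90:310,200:400]
cv2.imwrite('pics/o1.png',cv2.resize(g,None,fx=2.7,fy=2.7,interpolation=cv2.INTER_CUBIC))
E
```

```text
(no output)
```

View pics/o1.png

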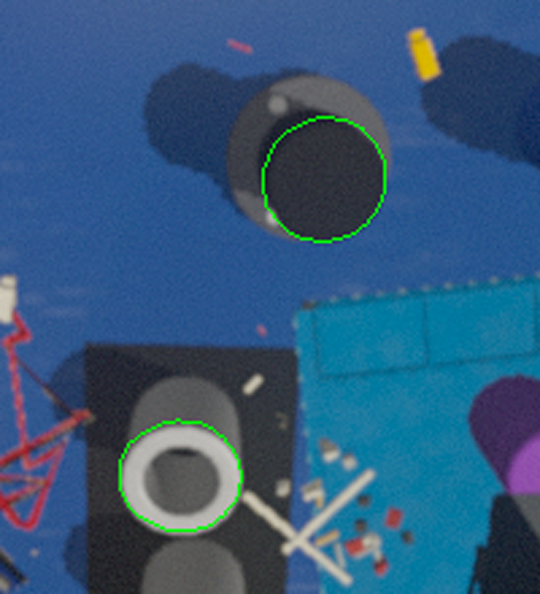

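Call:
step_arm(steps=[1,0.063,0.129,0.3,0,0,0,1,0.063,0.129,0.3,0,0,0,1,0.063,0.129,0.3,0,0,0,1,0.063,0.129,0.45,0,0,0,1,0.063,0.129,0.56,0,0,0,1,0.063,0.129,0.648,0,0,0,1,0.063,0.129,0.648,0,0,0])

```text
time_s: 3.35
position: [0.5655, -0.0008, 0.0534]
tool_rot: [[0.006, 1.0, -0.004], [1.0, -0.006, 0.001], [0.001, -0.004, -1.0]]
ft_force: [-0.1, -0.1, -1.1]
grip_width: 0.0854
```

```bash
python3 m.py 0.5692 0.0032 0.055; python3 - <<'E'
from h import *
cap('wrist','w2.png')
E
```

```text
t 3.35 p [ 0.5655 -0.0008  0.0534] F [-0.1 -0.1 -1.1] w 0.0854 yaw 89.67
shift [ 0.0134  0.0122 -0.0053] turn [-0.0057 -0.001  -0.0073] rows 0.1
```

View pics/w2.png

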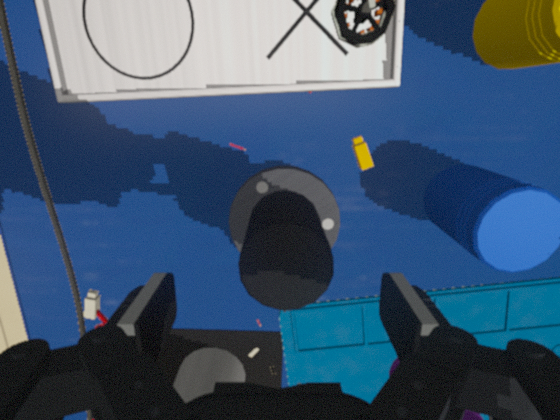

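Call:
step_arm(steps=[1,0,0,0,0,0,0])

```text
time_s: 3.5
position: [0.5681, -0.0009, 0.0571]
tool_rot: [[0.005, 1.0, 0.003], [1.0, -0.005, -0.001], [-0.001, 0.003, -1.0]]
ft_force: [0.7, -0.6, 0.1]
grip_width: 0.0853
```

```bash
python3 m.py 0.5692 0.0032 0.055; python3 - <<'E'
from h import *
c=cal('wrist');im,d=cap('wrist')
print(topface('wrist',d,c,(.569,.003),.074,0))
E
```

```text
t 3.5 p [ 0.5681 -0.0009  0.0571] F [ 0.7 -0.6  0.1] w 0.0853 yaw 89.7
shift [0.0137 0.0037 0.0071] turn [ 0.0044  0.001  -0.0067] rows 0.1
{'n': 6293, 'mean': array([0.5692, 0.0039, 0.0732]), 'zmed': np.float64(0.0733), 'ell': array([280.5, 262. ]), 'ax': array([86.6, 93.5]), 'xy': array([0.5692, 0.0045])}
```

Call:
step_arm(steps=[1,0.016,0.002,0.005,0,0,-0.006,1,0.016,0.002,0.005,0,0,-0.006,0.3,0.016,0.002,0.005,0,0,-0.006,0.3,0.016,0.002,0.005,0,0,-0.006,0.3,0.016,0.002,0.005,0,0,-0.006,0.3,0.016,0.002,0.005,0,0,-0.006,0.3,0.016,0.002,0.005,0,0,-0.006], grip_force=40)

```text
time_s: 4.25
position: [0.5678, 0.0045, 0.0533]
tool_rot: [[0.0, 1.0, 0.0], [1.0, -0.0, -0.0], [-0.0, 0.0, -1.0]]
ft_force: [0.2, 0.2, 0.3]
grip_width: 0.0258
```

```bash
python3 m.py 0.5692 0.0032 0.14; python3 - <<'E'
from h import *
c=cal('wrist');im,d=cap('wrist')
print(topface('wrist',d,c,(.569,.003),.074,0))
E
```

```text
t 4.25 p [0.5678 0.0045 0.0533] F [0.2 0.2 0.3] w 0.0258 yaw 89.99
shift [-0.0044  0.0049 -0.289 ] turn [ 0.0004  0.0001 -0.0001] rows 1.7
{'n': 4946, 'mean': array([0.5683, 0.0048, 0.0733]), 'zmed': np.float64(0.0733), 'ell': array([279.7, 275.9]), 'ax': array([86.2, 98.7]), 'xy': array([0.5686, 0.0048])}
```

```bash
python3 - <<'E'
from h import *
cap('wrist','w3.png');cap('scene','s3.png')
E
```

```text
(no output)
```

View pics/w3.png

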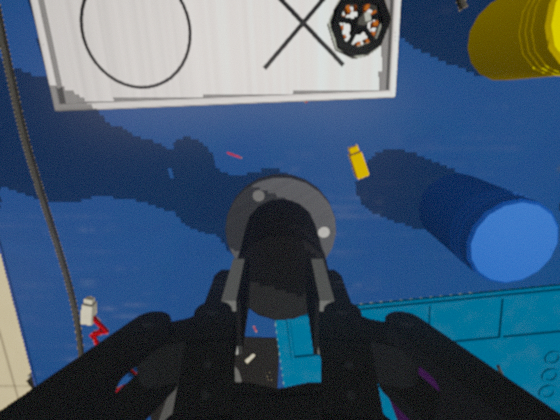

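View pics/s3.png

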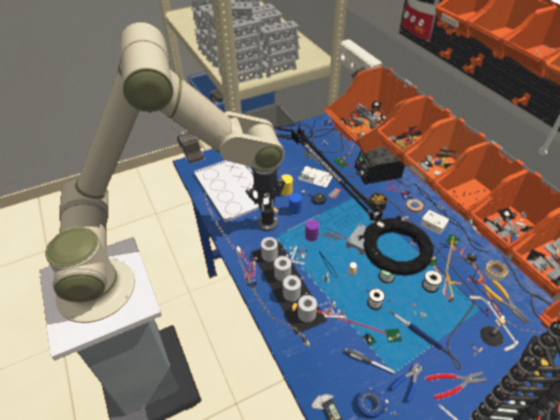

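Call:
step_arm(steps=[0.2,0,0,-0.05,0,0,0,0.2,0,0,-0.1,0,0,0,0.2,0,0,-0.1,0,0,0])

```text
time_s: 4.7
position: [0.5685, 0.0044, 0.0848]
tool_rot: [[0.0, 1.0, 0.003], [1.0, -0.0, -0.001], [-0.001, 0.003, -1.0]]
ft_force: [0.5, -0.3, -0.4]
grip_width: 0.0173
```

```bash
python3 m.py 0.5692 0.0032 0.15; python3 - <<'E'
from h import *
cap('wrist','w4.png')
c=cal('wrist');im,d=cap('wrist')
u,v,P=cloud('wrist',d,c)
m=(np.hypot(P[:,0]-.569,P[:,1]-.003)<.02)&(P[:,2]>.04)
print(np.percentile(P[m,2],[5,25,50,75,95]))
E
```

```text
t 4.7 p [0.5685 0.0044 0.0848] F [ 0.5 -0.3 -0.4] w 0.0173 yaw 90.0
shift [-0.0042  0.0029 -0.2174] turn [ 0.0042  0.0008 -0.    ] rows 1.3
[0.0727771  0.07389198 0.13998937 0.17838039 0.18705509]
```

View pics/w4.png

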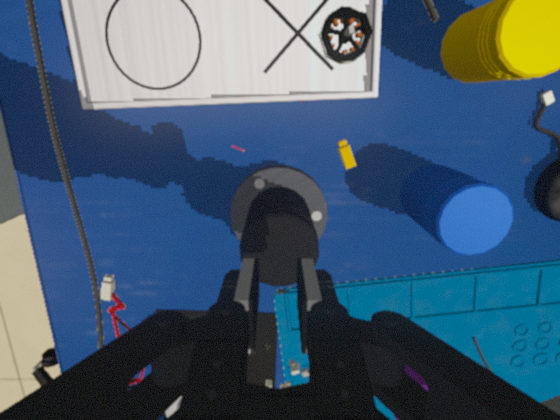

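```bash
python3 - <<'E'
from h import *
c=cal('wrist');s=env.observe();p=np.array(s['position']);R=np.array(s['tool_rot'])
for dz in (-.1,-.05,-.02,0,.017): print(dz,proj('wrist',p+R[:,2]*dz,c).round(1))
print((R.T@(c[1][:3,3]-p)).round(4),(R.T@c[1][:3,2]).round(3))
for n in ['scene','top']:
    c=cal(n); im,d=cap(n)
    q=proj(n,p,c); print(n,q)
    u,v=map(int,q); g=im[max(0,v-60):v+60,max(0,u-70):u+70]
    cv2.circle(g,(min(u,70),min(v,60)),1,(0,0,255),-1)
    cv2.imwrite('pics/z_%s.png'%n,cv2.resize(g,None,fx=5,fy=5,interpolation=cv2.INTER_CUBIC))
E
```

```text
-0.1 [278.8 438.2]
-0.05 [278.1 314.4]
-0.02 [277.9 275.9]
0 [277.8 257. ]
0.017 [277.8 243.9]
[ 0.0761 -0.0003 -0.1628] [-0.298  0.     0.954]
scene [265.58085184 205.44182472]
top [260.02195704 208.42012719]
```

View pics/z_scene.png

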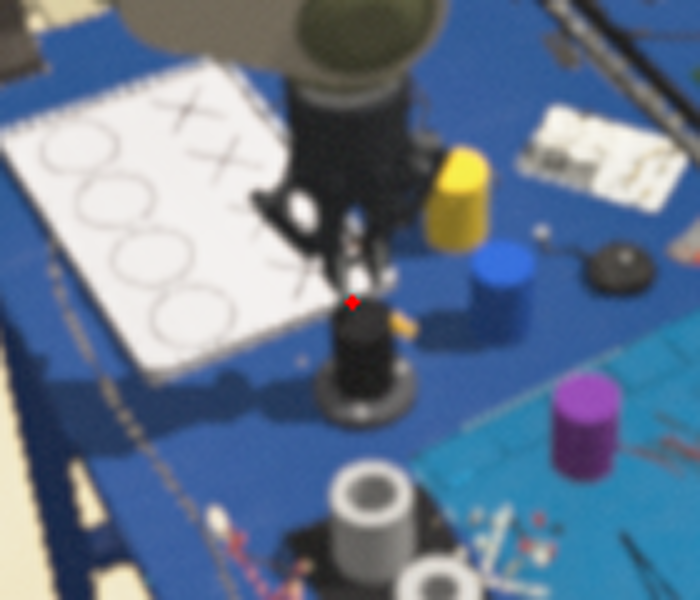

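View pics/z_top.png

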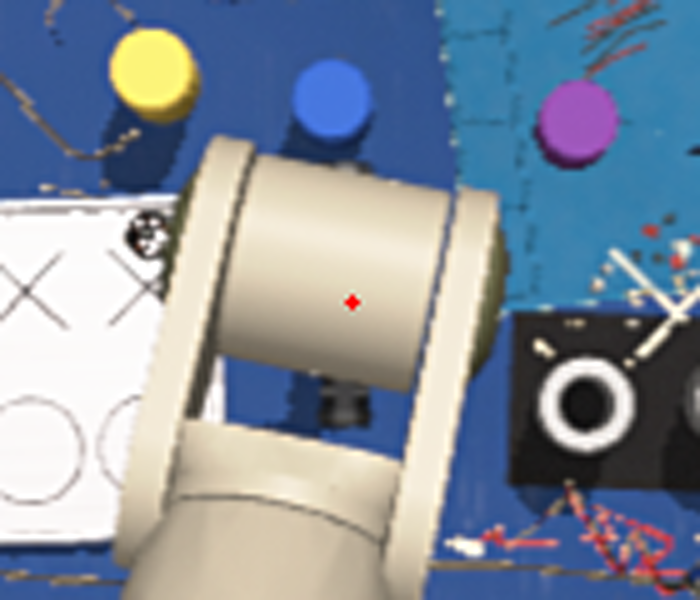

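```bash
python3 - <<'E'
from h import *
c=cal('wrist');im,d=cap('wrist')
K,T=c;s=env.observe();p=np.array(s['position']);R=np.array(s['tool_rot'])
u,v,P=cloud('wrist',d,c); Q=(P-p)@R
m=(abs(Q[:,0])<.03)&(abs(Q[:,1])<.05)&(Q[:,2]<.005)
print(m.sum())
for lo in np.arange(-.1,.01,.01):
    k=m&(Q[:,2]>lo)&(Q[:,2]<=lo+.01)
    if k.sum()>5: print(lo.round(3),k.sum(),'x',np.percentile(Q[k,0],[2,50,98]).round(3),'y',np.percentile(Q[k,1],[2,50,98]).round(3),'|y|min',abs(Q[k,1]).min().round(4))
g=np.clip(d/.5*255,0,255).astype(np.uint8); cv2.imwrite('pics/d4.png',cv2.applyColorMap(g,2))
E
```

```text
39859
-0.1 10300 x [-0.001  0.011  0.017] y [-0.048  0.     0.048] |y|min 0.0
-0.09 6590 x [-0.011  0.011  0.017] y [-0.048  0.009  0.048] |y|min 0.0087
-0.08 9084 x [-0.01   0.007  0.013] y [-0.043 -0.01   0.043] |y|min 0.0094
-0.07 2724 x [-0.007  0.012  0.014] y [-0.038 -0.01   0.038] |y|min 0.0098
-0.06 1374 x [-0.01   0.007  0.012] y [-0.019  0.008  0.018] |y|min 0.0082
-0.05 1087 x [-0.008  0.007  0.011] y [-0.022  0.008  0.021] |y|min 0.0082
-0.04 888 x [-0.007  0.007  0.011] y [-0.022 -0.009  0.021] |y|min 0.0082
-0.03 396 x [-0.01   0.01   0.011] y [-0.02  -0.009  0.02 ] |y|min 0.0083
```

View pics/d4.png

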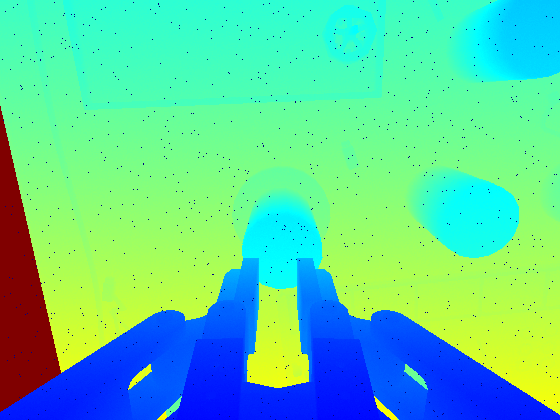

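```bash
python3 - <<'E'
from h import *
c=cal('wrist');im,d=cap('wrist')
s=env.observe();p=np.array(s['position']);R=np.array(s['tool_rot'])
u,v,P=cloud('wrist',d,c); Q=(P-p)@R
for sg in (-1,1):
    m=(abs(Q[:,0])<.03)&(sg*Q[:,1]>.006)&(sg*Q[:,1]<.03)&(Q[:,2]<-.01)
    print(sg,np.sort(Q[m,2])[-8:].round(4), np.sort(sg*Q[m&(Q[:,2]>-.04),1])[:5].round(4),s['grip_width'])
E
```

```text
-1 [-0.0231 -0.0231 -0.023  -0.023  -0.0227 -0.0227 -0.0226 -0.0218] [0.0087 0.0087 0.0087 0.0087 0.0087] 0.017008112789442986
1 [-0.0233 -0.0231 -0.023  -0.0229 -0.0228 -0.0227 -0.0226 -0.0223] [0.0082 0.0082 0.0082 0.0082 0.0082] 0.017008112789442986
```

Call:
step_arm(steps=[1,0,0,-0.05,0,0,0,1,0,0,-0.05,0,0,0,1,0,0,-0.05,0,0,0,1,0,0,-0.05,0,0,0,1,0,0,0.08,0,0,0,1,0,0,0.16,0,0,0,1,0,0,0.25,0,0,0,1,0,0,0.25,0,0,0])

```text
time_s: 5.8
position: [0.5654, 0.0049, 0.0049]
tool_rot: [[0.0, 1.0, -0.007], [1.0, -0.0, 0.001], [0.001, -0.007, -1.0]]
ft_force: [-0.7, 0.2, 0.6]
grip_width: 0.085
```

```bash
python3 m.py 0.569 0.0045 0.01; python3 - <<'E'
from h import *
c=cal('wrist');im,d=cap('wrist','w5.png')
print(topface('wrist',d,c,(.569,.003),.074,0))
s=env.observe();p=np.array(s['position']);R=np.array(s['tool_rot'])
u,v,P=cloud('wrist',d,c); Q=(P-p)@R
for sg in (-1,1):
    m=(abs(Q[:,0])<.013)&(sg*Q[:,1]>.036)&(sg*Q[:,1]<.052)&(Q[:,2]<-.02)
    print(sg,np.sort(Q[m,2])[-8:].round(4), np.sort(sg*Q[m&(Q[:,2]>-.05),1])[:5].round(4),s['grip_width'])
E
```

```text
t 5.8 p [0.5654 0.0049 0.0049] F [-0.7  0.2  0.6] w 0.085 yaw 89.99
shift [-0.0014  0.0119 -0.0172] turn [-0.009  -0.0018 -0.0003] rows 0.1
{'n': 10373, 'mean': array([0.5691, 0.0072, 0.0732]), 'zmed': np.float64(0.0733), 'ell': array([288.5, 343.1]), 'ax': array([104.9, 135.9]), 'xy': array([0.5691, 0.0072])}
-1 [-0.0313 -0.0313 -0.0313 -0.0312 -0.031  -0.031  -0.0305 -0.0305] [0.0433 0.0434 0.0434 0.0435 0.0435] 0.08569424209689062
1 [-0.0314 -0.0313 -0.0312 -0.0311 -0.0311 -0.031  -0.0307 -0.0306] [0.0408 0.0408 0.0409 0.0409 0.0409] 0.08569424209689062
```

View pics/w5.png

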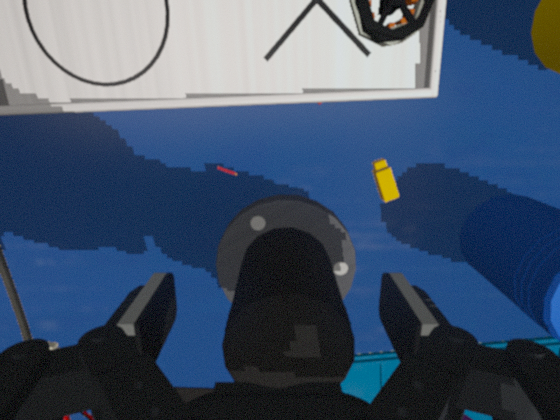

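Call:
step_arm(steps=[1,0,0.005,-0.015,0,0,0,0.2,0,0.005,-0.015,0,0,0,0.2,0,0.005,-0.015,0,0,0,0.2,0,0.005,-0.015,0,0,0,0.2,0,0.005,-0.015,0,0,0,0.2,0,0.005,-0.015,0,0,0], grip_force=40)

```text
time_s: 6.45
position: [0.5695, 0.0045, 0.0137]
tool_rot: [[0.0, 1.0, 0.001], [1.0, -0.0, -0.0], [-0.0, 0.001, -1.0]]
ft_force: [-0.6, -0.6, 4.9]
grip_width: 0.043
```

```bash
python3 m.py 0.569 0.0045 0.1
```

```text
t 6.45 p [0.5695 0.0045 0.0137] F [-0.6 -0.6  4.9] w 0.043 yaw 90.0
shift [-1.000e-04 -1.200e-03 -2.876e-01] turn [ 0.0018  0.0004 -0.    ] rows 1.7
```

Call:
step_arm(steps=[0.2,0,0,-0.1,0,0,0,0.2,0,0,-0.2,0,0,0,0.2,0,0,-0.3,0,0,0,0.2,0,0,-0.3,0,0,0])

```text
time_s: 6.85
position: [0.571, 0.0043, 0.1068]
tool_rot: [[-0.0, 1.0, 0.008], [1.0, 0.0, -0.001], [-0.001, 0.008, -1.0]]
ft_force: [0.6, -0.5, -0.3]
grip_width: 0.0435
```

```bash
python3 - <<'E'
from h import *
cap('scene','s6.png')
im,d=cap('wrist','w6.png');c=cal('wrist')
cv2.imwrite('pics/s6c.png',cv2.resize(cv2.imread('pics/s6.png')[120:260,180:340],None,fx=4,fy=4))
E
python3 m.py 0.455 0.01 0.1037
```

```text
t 6.95 p [0.5691 0.0046 0.103 ] F [-0.4 -0.4 -0.2] w 0.0432 yaw 89.99
shift [ 0.018  -0.3802 -0.0027] turn [ 0.001   0.0002 -0.0001] rows 2.3
```

View pics/s6c.png

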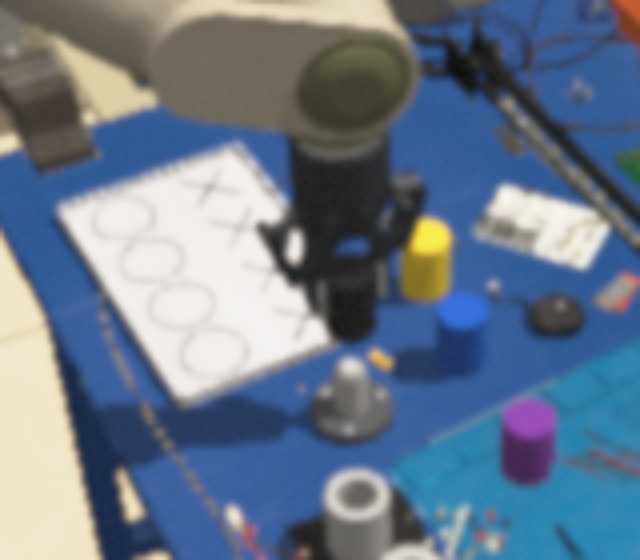

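View pics/w6.png

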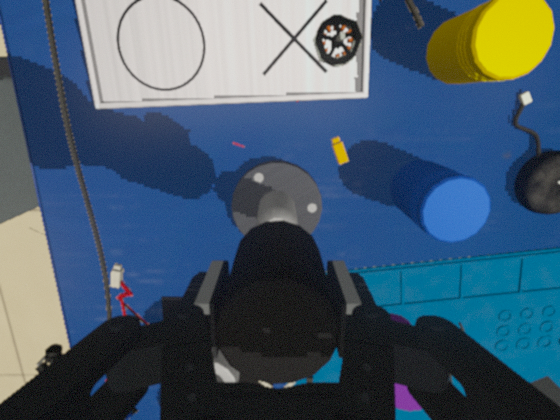

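Call:
step_arm(steps=[0.2,0.01,-0.1,0,0,0,0,0.2,0.02,-0.23,0,0,0,0,0.2,0.02,-0.363,0,0,0,0,0.2,0.02,-0.363,0.08,0,0,0,0.2,0.02,-0.363,0.18,0,0,0,0.2,0.02,-0.363,0.27,0,0,0,0.2,0.02,-0.363,0.31,0,0,0,0.2,0.02,-0.363,0.33,0,0,0,0.2,0.02,-0.363,0.33,0,0,0])

```text
time_s: 7.85
position: [0.4595, 0.0107, 0.0028]
tool_rot: [[0.0, 1.0, -0.002], [1.0, -0.0, 0.001], [0.001, -0.002, -1.0]]
ft_force: [-0.6, -0.1, 0.1]
grip_width: 0.0433
```

```bash
python3 m.py 0.46 0.01 0.0015
```

```text
t 7.85 p [0.4595 0.0107 0.0028] F [-0.6 -0.1  0.1] w 0.0433 yaw 89.99
shift [-0.0025  0.0018  0.0044] turn [-0.0031 -0.0007 -0.0002] rows 0.0
```

Call:
step_arm(steps=[0.2,0,0,0.006,0,0,0,0.2,0,0,0.006,0,0,0,1,0,0,0.006,0,0,0,1,0,0,0.006,0,0,0,1,0,0,0.006,0,0,0,1,0,0,-0.1,0,0,0,1,0,0,-0.3,0,0,0,1,0,0,-0.5,0,0,0,1,0,0,-0.6,0,0,0,1,0,0,-0.6,0,0,0])

```text
time_s: 8.85
position: [0.4627, 0.0101, 0.1898]
tool_rot: [[-0.0, 1.0, 0.012], [1.0, 0.0, -0.003], [-0.003, 0.012, -1.0]]
ft_force: [-0.2, 1.3, -0.6]
grip_width: 0.0853
```

```bash
python3 m.py 0.515 -0.12 0.18;  python3 - <<'E'
from h import *
im,d=cap('wrist','w7.png');c=cal('wrist')
print(topface('wrist',d,c,(.46,.01),.062,0)); print(topface('wrist',d,c,(.569,.004),.06,0,rad=.02))
E
```

```text
t 8.85 p [0.4627 0.0101 0.1898] F [-0.2  1.3 -0.6] w 0.0853 yaw 90.01
shift [-0.4337  0.1737  0.0361] turn [0.0153 0.0036 0.0003] rows 2.8
{'n': 906, 'mean': array([0.4577, 0.0101, 0.0585]), 'zmed': np.float64(0.0585), 'ell': array([272.9, 193.4]), 'ax': array([46.6, 48.2]), 'xy': array([0.4583, 0.0109])}
None
```

View pics/w7.png

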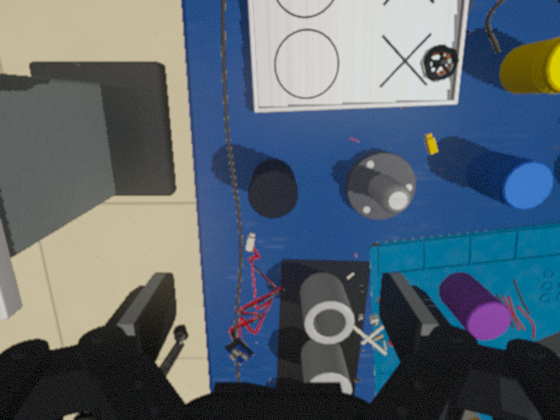

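Call:
step_arm(steps=[1,-0.434,0.174,0,0,0,0,1,-0.434,0.174,0,0,0,0,1,-0.434,0.174,0,0,0,0,1,-0.434,0.174,0.06,0,0,0,1,-0.434,0.174,0.06,0,0,0,1,-0.434,0.174,0.06,0,0,0])

```text
time_s: 9.5
position: [0.5118, -0.119, 0.165]
tool_rot: [[-0.0, 1.0, -0.002], [1.0, 0.0, 0.001], [0.001, -0.002, -1.0]]
ft_force: [0.3, -0.2, 0.1]
grip_width: 0.0853
```

```bash
 cat > ms.py <<'E'
import sys
from h import *
t=[float(a) for a in sys.argv[1:]]
c=cal('wrist');im,d=cap('wrist','wl.png')
for i in range(0,len(t),3): print(topface('wrist',d,c,t[i:i+2],t[i+2],0))
E
python3 ms.py .515 -.12 .06 .569 .004 .06;python3 m.py 0.515 -0.12 0.007;
```

```text
{'n': 1694, 'mean': array([ 0.5149, -0.1215,  0.0586]), 'zmed': np.float64(0.0587), 'ell': array([281.8, 203.2]), 'ax': array([59. , 61.5]), 'xy': array([ 0.515 , -0.1211])}
{'n': 749, 'mean': array([0.5691, 0.002 , 0.0584]), 'zmed': np.float64(0.0585), 'ell': array([359.6,  32.9]), 'ax': array([31. , 34.2]), 'xy': array([0.5685, 0.0015])}
t 9.55 p [ 0.5121 -0.119   0.1657] F [ 0.6 -0.9 -0.5] w 0.0855 yaw 90.04
shift [-0.0037  0.01    0.5289] turn [-0.001  -0.0006  0.0009] rows 3.2
```

View pics/wl.png

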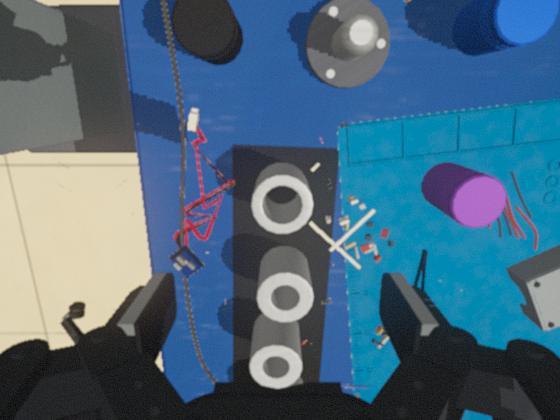

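Call:
step_arm(steps=[1,-0.008,0.01,0.1,0,0,0,1,-0.008,0.01,0.25,0,0,0,1,-0.008,0.01,0.4,0,0,0,1,-0.008,0.01,0.5,0,0,0,1,-0.008,0.01,0.538,0,0,0,1,-0.008,0.01,0.538,0,0,0,0.3,-0.008,0.01,0.538,0,0,0,0.3,-0.008,0.01,0.538,0,0,0,0.3,-0.008,0.01,0.538,0,0,0,0.3,-0.008,0.01,0.538,0,0,0], grip_force=60)

```text
time_s: 10.55
position: [0.5163, -0.1224, 0.0062]
tool_rot: [[-0.0, 1.0, 0.003], [1.0, 0.0, -0.001], [-0.001, 0.003, -1.0]]
ft_force: [-0.9, 1.0, 8.8]
grip_width: 0.0485
```

Call:
step_arm(steps=[0.3,0,0,0,0,0,0])

```text
time_s: 10.65
position: [0.5163, -0.1224, 0.0062]
tool_rot: [[-0.0, 1.0, 0.003], [1.0, 0.0, -0.001], [-0.001, 0.003, -1.0]]
ft_force: [-0.4, 1.0, 8.5]
grip_width: 0.0483
```

```bash
python3 m.py 0.5695 0.003 0.14
```

```text
t 10.65 p [ 0.5163 -0.1224  0.0062] F [-0.4  1.   8.5] w 0.0483 yaw 90.01
shift [ 0.4172  0.1788 -0.4459] turn [0.0037 0.0018 0.0002] rows 3.8
```

Call:
step_arm(steps=[0.3,0,0,-0.1,0,0,0,0.3,0,0,-0.25,0,0,0,0.3,0,0,-0.4,0,0,0,0.3,0.1,0.05,-0.4,0,0,0,0.3,0.25,0.12,-0.4,0,0,0,0.3,0.417,0.178,-0.4,0,0,0,0.3,0.417,0.178,-0.4,0,0,0,0.3,0.417,0.178,-0.4,0,0,0])

```text
time_s: 11.45
position: [0.5689, 0.0042, 0.1248]
tool_rot: [[-0.002, 1.0, 0.001], [1.0, 0.002, -0.0], [-0.0, 0.001, -1.0]]
ft_force: [0.2, -0.7, -1.2]
grip_width: 0.0482
```

```bash
python3 ms.py .569 .003 .06 .569 .003 .179; python3 m.py 0.5695 0.002 0.1
```

```text
{'n': 93, 'mean': array([0.5697, 0.0107, 0.0573]), 'zmed': np.float64(0.0571), 'ell': array([280.1, 207.9]), 'ax': array([11.5, 21. ]), 'xy': array([0.5706, 0.0104])}
{'n': 8421, 'mean': array([0.5686, 0.006 , 0.1774]), 'zmed': np.float64(0.1773), 'ell': array([278.2, 314.2]), 'ax': array([114.2, 190.1]), 'xy': array([0.5689, 0.0071])}
t 11.5 p [0.5687 0.003  0.1247] F [ 0.4  0.2 -1.9] w 0.0481 yaw 90.04
shift [-0.0034  0.0028  0.0824] turn [0.0004 0.0005 0.0008] rows 0.5
```

View pics/wl.png

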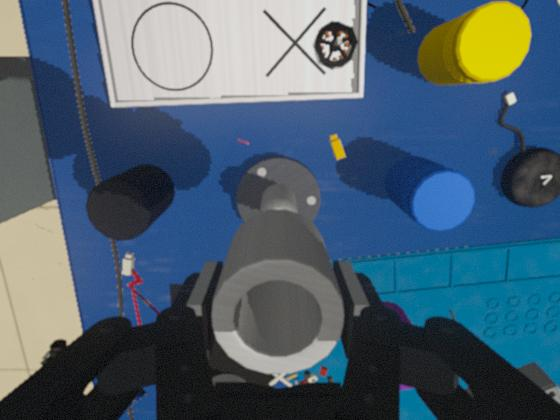

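```bash
python3 - <<'E'
from h import *
c=cal('wrist');im,d=cap('wrist')
s=env.observe();p=np.array(s['position']);R=np.array(s['tool_rot']); print(p)
u,v,P=cloud('wrist',d,c)
r=np.hypot(P[:,0]-.569,P[:,1]-.006)
m=(abs(P[:,2]-.178)<.006)&(r<.03)&(abs(P[:,0]-.569)<.02)
A=np.c_[P[m,0]-.569,P[m,1]-.006,np.ones(m.sum())]
for _ in range(3):
    co,*_=np.linalg.lstsq(A,P[m,2],rcond=None)
    res=P[m,2]-A@co; k=abs(res)<.001; idx=np.nonzero(m)[0][k]; m=np.zeros_like(m); m[idx]=1; A=np.c_[P[m,0]-.569,P[m,1]-.006,np.ones(m.sum())]
print('plane',co.round(4),m.sum())
mask=np.zeros(d.shape,np.uint8); mask[v[m],u[m]]=255
cv2.imwrite('pics/mask.png',mask)
# outer arc points along y extremes
print('y range',P[m,1].min().round(4),P[m,1].max().round(4),'x',P[m,0].min().round(4),P[m,0].max().round(4))
# inner bore: fit by points |x|<.004
for xx in (-.012,-.006,0,.006,.012):
    k=m&(abs(P[:,0]-.569-xx)<.001); yy=np.sort(P[k,1]); g=np.diff(yy); i=g.argmax(); print(xx,yy[0].round(4),yy[i].round(4),yy[i+1].round(4),yy[-1].round(4), 'mid',((yy[0]+yy[-1])/2).round(4),((yy[i]+yy[i+1])/2).round(4),'bore',g[i].round(4))
E
```

```text
[0.56859212 0.00235518 0.12467731]
plane [3.00e-04 1.00e-04 1.77e-01] 4692
y range -0.0225 0.0274 x 0.549 0.589
-0.012 -0.0193 -0.0079 0.0132 0.0249 mid 0.0028 0.0026 bore 0.0211
-0.006 -0.0216 -0.0121 0.0176 0.0271 mid 0.0027 0.0028 bore 0.0297
0 -0.0222 -0.0128 0.0181 0.0274 mid 0.0026 0.0027 bore 0.0309
0.006 -0.0212 -0.0115 0.0171 0.0269 mid 0.0029 0.0028 bore 0.0286
0.012 -0.0186 -0.0063 0.0125 0.0242 mid 0.0028 0.0031 bore 0.0188
```

View pics/mask.png

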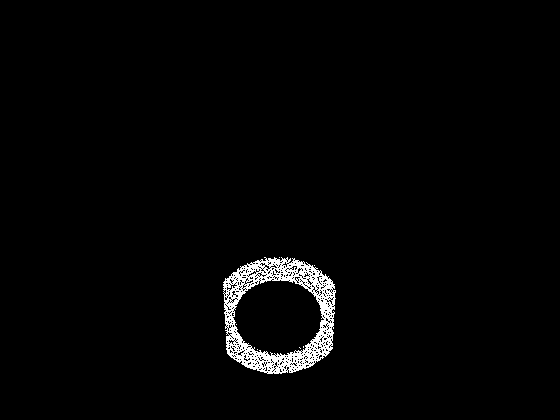

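```bash
cat > foot.py <<'E'
from h import *
from scipy.optimize import least_squares
c=cal('wrist');im,d=cap('wrist')
s=env.observe();p=np.array(s['position']);print(p.round(4))
u,v,P=cloud('wrist',d,c)
m=(np.hypot(P[:,0]-.569,P[:,1]-.003)<.045)
h=np.histogram(P[m,2],bins=np.arange(-.01,.03,.001)); print([(round(a,3),int(n)) for a,n in zip(h[1],h[0]) if n>20])
k=m&(P[:,2]>.006)&(P[:,2]<.016)
Q=P[k]; ang=np.degrees(np.arctan2(Q[:,1]-.003,Q[:,0]-.569)); E=[]
for a in range(-180,180,6):
    q=Q[(ang>=a)&(ang<a+6)]
    if len(q)<8: continue
    r=np.hypot(q[:,0]-.569,q[:,1]-.003); E.append(q[np.argsort(r)[-3]][:2] if np.sort(r)[-3]>.03 else [np.nan]*2)
E=np.array(E);E=E[~np.isnan(E[:,0])]
f=least_squares(lambda t:np.hypot(E[:,0]-t[0],E[:,1]-t[1])-t[2],[.569,.003,.035],loss='soft_l1',f_scale=.001)
print(len(E),f.x.round(4))
E
python3 foot.py
```

```text
[0.5686 0.002  0.1246]
[(np.float64(-0.003), 240), (np.float64(-0.002), 1179), (np.float64(-0.001), 932), (np.float64(-0.0), 136), (np.float64(0.008), 25), (np.float64(0.009), 362), (np.float64(0.01), 1551), (np.float64(0.011), 1190), (np.float64(0.012), 152)]
43 [0.5694 0.0031 0.0341]
```

Call:
step_arm(steps=[0.3,0.0025,0.0025,0.08,0,0,0,0.3,0.0025,0.0025,0.15,0,0,0,0.3,0.0025,0.0025,0.2,0,0,0,0.3,0.0025,0.0025,0.2,0,0,0,0.3,0.0025,0.0025,0.24,0,0,0,0.3,0.0025,0.0025,0.24,0,0,0])

```text
time_s: 12.2
position: [0.5691, 0.0033, 0.0516]
tool_rot: [[0.001, 1.0, -0.001], [1.0, -0.001, 0.0], [0.0, -0.001, -1.0]]
ft_force: [0.1, 0.4, -1.7]
grip_width: 0.0482
```

```bash
python3 m.py 0.5694 0.0027 0.0185
```

```text
t 12.2 p [0.5691 0.0033 0.0516] F [ 0.1  0.4 -1.7] w 0.0482 yaw 89.95
shift [-0.0022  0.001   0.1105] turn [-0.0015 -0.0003 -0.0012] rows 0.7
```

Call:
step_arm(steps=[0.3,0,0.001,0.04,0,0,0,0.3,0,0.001,0.08,0,0,0,0.3,0,0.001,0.108,0,0,0,0.3,0,0.001,0.108,0,0,0,0.3,0,0.001,0.108,0,0,0,0.3,0,0.001,0.108,0,0,0])

```text
time_s: 12.8
position: [0.5699, 0.0038, 0.0198]
tool_rot: [[0.0, 1.0, 0.0], [1.0, -0.0, -0.0], [-0.0, 0.0, -1.0]]
ft_force: [-0.1, -0.1, -1.2]
grip_width: 0.0481
```

```bash
python3 m.py 0.5694 0.0027 0.0185;python3 ms.py .569 .003 .073; python3 - <<'E'
from h import *
im=cv2.imread('pics/wl.png')
a,_=cap('scene');cv2.imwrite('pics/s8.png',cv2.resize(a[120:260,180:340],None,fx=4,fy=4))
E
```

```text
t 12.8 p [0.5699 0.0038 0.0198] F [-0.1 -0.1 -1.2] w 0.0481 yaw 90.0
shift [-0.0037 -0.0018  0.0044] turn [ 0.0001  0.     -0.    ] rows 0.0
{'n': 8775, 'mean': array([0.5696, 0.0057, 0.0724]), 'zmed': np.float64(0.0724), 'ell': array([276.4, 313.5]), 'ax': array([115.9, 190.3]), 'xy': array([0.5693, 0.0063])}
```

View pics/s8.png

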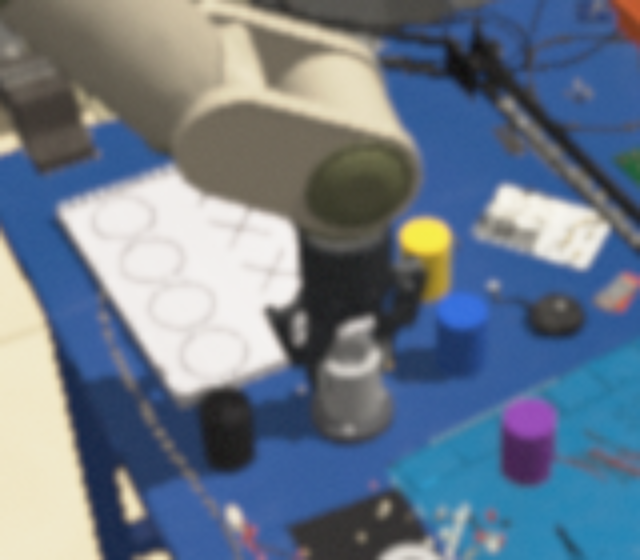

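Call:
step_arm(steps=[0.3,0,0,0.004,0,0,0,0.3,0,0,0.004,0,0,0,0.3,0,0,-0.1,0,0,0,0.3,0,0,-0.25,0,0,0,0.3,0,0,-0.35,0,0,0,0.3,0.2,-0.15,-0.35,0,0,0,0.3,0.3,-0.22,-0.35,0,0,0,0.3,0.3,-0.22,-0.35,0,0,0,0.3,0.3,-0.22,-0.35,0,0,0])

```text
time_s: 13.8
position: [0.503, 0.0951, 0.1253]
tool_rot: [[-0.002, 1.0, 0.0], [1.0, 0.002, -0.0], [-0.0, 0.0, -1.0]]
ft_force: [1.5, -0.7, -2.3]
grip_width: 0.0483
```

```bash
python3 m.py 0.49 0.118 0.124; python3 - <<'E'
from h import *
c=cal('wrist');im,d=cap('wrist','w9.png')
for t in ('ring_1','cross_1'):
    for r in imaging.pinpoint('wrist',t):
        print(t,round(r['score'],2),np.round(r['pixel'],1),toplane('wrist',r['pixel'],.008,c).round(4)[:2])
    for r in imaging.pinpoint('top',t):
        print(t,round(r['score'],2),np.round(r['pixel'],1),toplane('top',r['pixel'],.008).round(4)[:2])
E
```

```text
t 13.8 p [0.503  0.0951 0.1253] F [ 1.5 -0.7 -2.3] w 0.0483 yaw 90.14
shift [ 0.0765 -0.0432  0.0043] turn [0.0003 0.     0.0031] rows 0.5
ring_1 0.86 [265.3 168.9] [0.4932 0.1182]
ring_1 0.58 [258.8  82. ] [0.4889 0.1842]
ring_1 0.95 [148.5 239. ] [0.4845 0.3175]
ring_1 0.81 [221.1 237.3] [0.4896 0.115 ]
ring_1 0.73 [171.6 236.6] [0.4913 0.2533]
ring_1 0.68 [197.6 241.2] [0.4786 0.1806]
cross_1 0.98 [376.3 161.6] [0.5824 0.1242]
cross_1 0.8 [377.1  79.6] [0.5778 0.186 ]
cross_1 0.63 [260.8 171.6] [0.4895 0.116 ]
cross_1 0.95 [195.4 206.3] [0.5764 0.1878]
cross_1 0.93 [221.8 204.8] [0.5808 0.1138]
cross_1 0.88 [167.4 212. ] [0.5602 0.2659]
cross_1 0.87 [150.2 207.3] [0.5733 0.3142]
cross_1 0.7 [223.6 237.8] [0.4882 0.108 ]
cross_1 0.57 [361.  234.4] [ 0.4983 -0.2784]
```

View pics/w9.png

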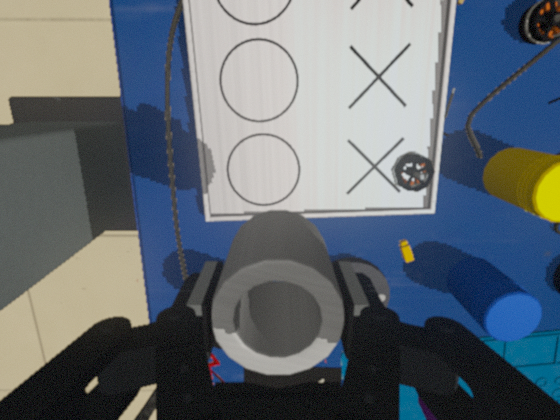

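```bash
python3 - <<'E'
from h import *
c=cal('wrist');im,d=cap('wrist')
print(env.observe()['position'])
from scipy.optimize import least_squares
g=cv2.cvtColor(im,cv2.COLOR_BGR2GRAY)
bw=cv2.adaptiveThreshold(g,255,cv2.ADAPTIVE_THRESH_MEAN_C,cv2.THRESH_BINARY_INV,31,25)
pts={}
for nm,(x,y) in dict(r4=(263,170),r3=(259,80)).items():
    v,u=np.nonzero(bw); r=np.hypot(u-x,v-y); k=(r>32)&(r<44)
    W=np.array([toplane('wrist',(a,b),.008,c)[:2] for a,b in zip(u[k],v[k])])
    f=least_squares(lambda t:np.hypot(W[:,0]-t[0],W[:,1]-t[1])-t[2],[*W.mean(0),.029],loss='soft_l1',f_scale=.0005)
    print(nm,k.sum(),f.x.round(4)); pts[nm]=f.x[:2]
for nm,px in dict(x4=(376,166),x3=(378.5,75)).items():
    pts[nm]=toplane('wrist',px,.008,c)[:2]; print(nm,pts[nm].round(4))
v=pts['r3']-pts['r4'];print(np.linalg.norm(v),np.degrees(np.arctan2(-v[0],v[1])));v=pts['x4']-pts['r4'];print(np.linalg.norm(v),np.degrees(np.arctan2(v[1],v[0])))
E
```

```text
[0.50454142 0.09289646 0.12471166]
r4 563 [0.4914 0.1167 0.0292]
r3 555 [0.4888 0.1847 0.0289]
x4 [0.5841 0.1181]
x3 [0.5804 0.1866]
0.06805736579615176 2.2222093135248793
0.09267750929090869 0.8865254569228309
```

Call:
step_arm(steps=[0.3,0.078,-0.044,0,0,0,-0.002,0.3,0.078,-0.044,0.1,0,0,-0.002,0.3,0.078,-0.044,0.2,0,0,-0.002,0.3,0.078,-0.044,0.3,0,0,-0.002,0.3,0.078,-0.044,0.33,0,0,-0.002,0.3,0.078,-0.044,0.33,0,0,-0.002,0.3,0.078,-0.044,0.33,0,0,-0.002])

```text
time_s: 14.8
position: [0.4916, 0.117, 0.0269]
tool_rot: [[-0.001, 1.0, 0.002], [1.0, 0.001, -0.0], [-0.0, 0.002, -1.0]]
ft_force: [-0.1, 0.5, -1.3]
grip_width: 0.0482
```

```bash
python3 m.py 0.4914 0.1163 0.0137
```

```text
t 14.8 p [0.4916 0.117  0.0269] F [-0.1  0.5 -1.3] w 0.0482 yaw 90.06
shift [-0.0023 -0.0008  0.044 ] turn [0.0021 0.     0.0014] rows 0.3
```

Call:
step_arm(steps=[0.3,-0.002,0,0.025,0,0,0,0.3,-0.002,0,0.043,0,0,0,0.3,-0.002,0,0.043,0,0,0,0.3,-0.002,0,0.043,0,0,0,1,-0.002,0,0.043,0,0,0,1,-0.002,0,0.043,0,0,0,1,-0.002,0,0.043,0,0,0,1,-0.002,0,-0.1,0,0,0,1,-0.002,0,-0.25,0,0,0,1,-0.002,0,-0.4,0,0,0])

```text
time_s: 15.8
position: [0.4902, 0.1167, 0.1474]
tool_rot: [[-0.002, 1.0, -0.001], [1.0, 0.002, 0.0], [0.0, -0.001, -1.0]]
ft_force: [0.4, 0.2, -0.2]
grip_width: 0.0854
```

```bash
python3 m.py 0.515 -0.19 0.165; python3 ms.py .491 .117 .068
```

```text
t 15.8 p [0.4902 0.1167 0.1474] F [ 0.4  0.2 -0.2] w 0.0854 yaw 90.09
shift [-1.0223  0.081  -0.0589] turn [-0.0013 -0.0001  0.0019] rows 6.2
{'n': 2041, 'mean': array([0.4914, 0.1172, 0.0666]), 'zmed': np.float64(0.0667), 'ell': array([279.3, 209. ]), 'ax': array([64.9, 67.3]), 'xy': array([0.4914, 0.1176])}
```

View pics/wl.png

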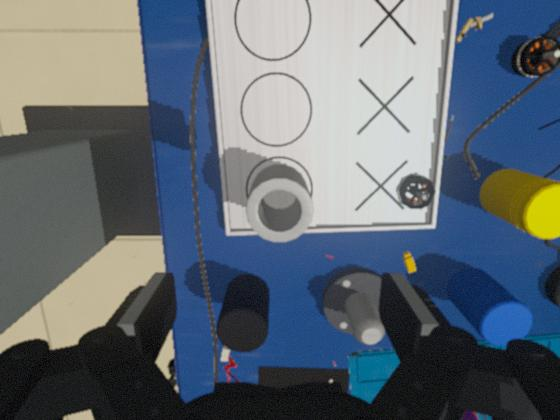

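Call:
step_arm(steps=[1,-1,0.085,-0.059,0,0,0,1,-1,0.085,-0.059,0,0,0,1,-1,0.085,-0.059,0,0,0,1,-1,0.085,-0.059,0,0,0,1,-1,0.085,-0.059,0,0,0,1,-1,0.085,-0.059,0,0,0,1,-1,0.085,-0.059,0,0,0,1,-1,0.085,-0.059,0,0,0,1,-1,0.085,-0.059,0,0,0])

```text
time_s: 16.75
position: [0.5164, -0.1823, 0.1633]
tool_rot: [[-0.002, 1.0, -0.001], [1.0, 0.002, 0.001], [0.001, -0.001, -1.0]]
ft_force: [-0.0, 0.5, -0.7]
grip_width: 0.0852
```

```bash
python3 ms.py .518 -.205 .06 .5095 -.279 .06;python3 m.py 0.518 -0.205 0.004;
```

```text
{'n': 2042, 'mean': array([ 0.5179, -0.2062,  0.0586]), 'zmed': np.float64(0.0587), 'ell': array([279.3, 228.8]), 'ax': array([56.9, 60.3]), 'xy': array([ 0.5178, -0.2056])}
{'n': 1672, 'mean': array([ 0.5095, -0.2797,  0.0586]), 'zmed': np.float64(0.0586), 'ell': array([269.7, 307.4]), 'ax': array([49.9, 55.9]), 'xy': array([ 0.5096, -0.2785])}
t 16.8 p [ 0.5165 -0.1821  0.1634] F [-0.5  0.5 -0.6] w 0.0854 yaw 90.16
shift [-0.0768  0.005   0.5314] turn [-0.0006 -0.0007  0.0037] rows 3.2
```

View pics/wl.png

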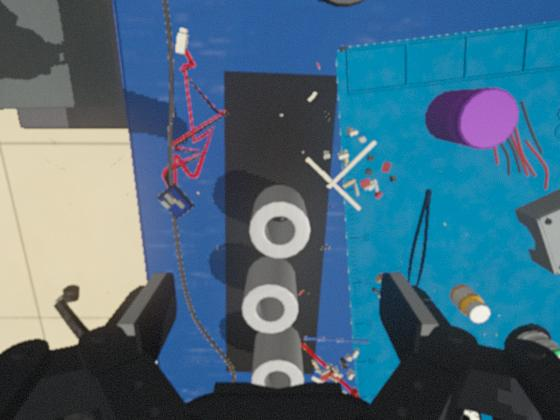

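Call:
step_arm(steps=[1,-0.079,0.004,0.1,0,0,0.003,1,-0.079,0.004,0.25,0,0,0.003,1,-0.079,0.004,0.4,0,0,0.003,1,-0.079,0.004,0.5,0,0,0.003,1,-0.079,0.004,0.529,0,0,0.003,1,-0.079,0.004,0.529,0,0,0.003,0.3,-0.079,0.004,0.529,0,0,0.003,0.3,-0.079,0.004,0.529,0,0,0.003,0.3,-0.079,0.004,0.529,0,0,0.003,0.3,-0.079,0.004,0.529,0,0,0.003])

```text
time_s: 17.8
position: [0.5187, -0.2074, 0.0068]
tool_rot: [[0.001, 1.0, 0.003], [1.0, -0.001, -0.002], [-0.002, 0.003, -1.0]]
ft_force: [0.3, 0.5, 7.7]
grip_width: 0.048
```

Call:
step_arm(steps=[0.3,0,0,0,0,0,0])

```text
time_s: 17.9
position: [0.5187, -0.2074, 0.0068]
tool_rot: [[0.001, 1.0, 0.003], [1.0, -0.001, -0.002], [-0.002, 0.003, -1.0]]
ft_force: [-0.3, 1.8, 7.5]
grip_width: 0.0482
```

```bash
python3 m.py 0.5694 0.003 0.1262
```

```text
t 17.9 p [ 0.5187 -0.2074  0.0068] F [-0.3  1.8  7.5] w 0.0482 yaw 89.95
shift [ 0.7009  0.1695 -0.3988] turn [ 0.0035  0.0021 -0.0011] rows 4.9
```

Call:
step_arm(steps=[0.3,0,0,-0.13,0,0,0,0.3,0,0,-0.28,0,0,0,0.3,0,0,-0.4,0,0,0,0.3,0.15,0.04,-0.4,0,0,0,0.3,0.3,0.08,-0.4,0,0,0,0.3,0.45,0.12,-0.4,0,0,0,0.3,0.6,0.17,-0.4,0,0,0,0.3,0.699,0.17,-0.4,0,0,0,0.3,0.699,0.17,-0.4,0,0,0,0.3,0.699,0.17,-0.4,0,0,0])

```text
time_s: 18.9
position: [0.5689, 0.0029, 0.1254]
tool_rot: [[-0.0, 1.0, 0.0], [1.0, 0.0, -0.0], [-0.0, 0.0, -1.0]]
ft_force: [-1.0, -0.6, -1.6]
grip_width: 0.0479
```

```bash
cat > rim.py <<'E'
import sys
from h import *
c=cal('wrist');im,d=cap('wrist','wl.png')
s=env.observe();p=np.array(s['position']);R=np.array(s['tool_rot']); print(p.round(4))
u,v,P=cloud('wrist',d,c)
z0=p[2]+.0525
m=(abs(P[:,2]-z0)<.005)&(np.hypot(P[:,0]-p[0],P[:,1]-p[1])<.035)&(abs(P[:,0]-p[0])<.02)
for _ in range(4):
    A=np.c_[P[m,0]-p[0],P[m,1]-p[1],np.ones(m.sum())]
    co,*_=np.linalg.lstsq(A,P[m,2],rcond=None)
    k=abs(P[m,2]-A@co)<.001; m[np.nonzero(m)[0][~k]]=False
print('plane',co.round(4),m.sum())
for xx in (-.012,-.006,0,.006,.012):
    k=m&(abs(P[:,0]-p[0]-xx)<.001); yy=np.sort(P[k,1]); g=np.diff(yy); i=g.argmax(); print(xx,'outer mid',((yy[0]+yy[-1])/2).round(4),'bore mid',((yy[i]+yy[i+1])/2).round(4),'bore',g[i].round(4))
E
python3 rim.py; python3 foot.py; python3 m.py .5694 .0027 .066
```

```text
[0.569  0.0021 0.1253]
plane [-0.0009 -0.0006  0.1773] 6775
-0.012 outer mid 0.0033 bore mid 0.0014 bore 0.0023
-0.006 outer mid 0.0027 bore mid 0.003 bore 0.0215
0 outer mid 0.0028 bore mid 0.0033 bore 0.0246
0.006 outer mid 0.0027 bore mid 0.0033 bore 0.0207
0.012 outer mid 0.0028 bore mid 0.0042 bore 0.0007
[0.569  0.0017 0.1252]
[(np.float64(-0.003), 261), (np.float64(-0.002), 1171), (np.float64(-0.001), 927), (np.float64(-0.0), 121), (np.float64(0.007), 21), (np.float64(0.008), 25), (np.float64(0.009), 352), (np.float64(0.01), 1536), (np.float64(0.011), 1163), (np.float64(0.012), 178)]
42 [0.5694 0.003  0.0341]
t 19.0 p [0.569  0.0017 0.1252] F [ 0.6  0.2 -1. ] w 0.048 yaw 89.89
shift [0.0036 0.0012 0.1975] turn [ 0.0005  0.0004 -0.0024] rows 1.2
```

Call:
step_arm(steps=[0.3,0.002,0.0015,0.1,0,0,-0.002,0.3,0.002,0.0015,0.18,0,0,-0.002,0.3,0.002,0.0015,0.2,0,0,-0.002,0.3,0.002,0.0015,0.205,0,0,-0.002,0.3,0.002,0.0015,0.208,0,0,-0.002,0.3,0.002,0.0015,0.208,0,0,-0.002])

```text
time_s: 19.6
position: [0.5701, 0.0029, 0.0636]
tool_rot: [[-0.0, 1.0, 0.002], [1.0, 0.0, -0.0], [-0.0, 0.002, -1.0]]
ft_force: [-0.1, -0.7, -2.1]
grip_width: 0.0476
```

```bash
python3 rim.py; python3 m.py .5694 .0022 .061
```

```text
[0.57   0.003  0.0635]
plane [ 0.0014 -0.0007  0.1155] 6849
-0.012 outer mid 0.0029 bore mid 0.0016 bore 0.0016
-0.006 outer mid 0.0033 bore mid 0.0028 bore 0.0215
0 outer mid 0.0029 bore mid 0.0032 bore 0.0246
0.006 outer mid 0.0032 bore mid 0.0028 bore 0.0219
0.012 outer mid 0.0026 bore mid 0.0049 bore 0.0008
t 19.65 p [0.57   0.003  0.0635] F [ 0.1 -0.1 -1.3] w 0.0477 yaw 90.03
shift [-0.0026 -0.002   0.0084] turn [0.0022 0.0005 0.0007] rows 0.1
```

Call:
step_arm(steps=[0.3,-0.001,-0.001,0.004,0,0,0,0.3,-0.001,-0.001,0.008,0,0,0,0.3,-0.001,-0.001,0.01,0,0,0,0.3,-0.001,-0.001,0.01,0,0,0])

```text
time_s: 20.05
position: [0.5696, 0.0027, 0.0608]
tool_rot: [[-0.001, 1.0, 0.002], [1.0, 0.001, -0.001], [-0.001, 0.002, -1.0]]
ft_force: [-2.3, -0.5, 8.3]
grip_width: 0.0479
```

Call:
step_arm(steps=[0.3,0,0,0.004,0,0,0,0.3,0,0,0.004,0,0,0,0.3,0,0,0.004,0,0,0])

```text
time_s: 20.35
position: [0.5697, 0.0027, 0.0606]
tool_rot: [[-0.001, 1.0, 0.003], [1.0, 0.001, -0.001], [-0.001, 0.003, -1.0]]
ft_force: [-5.2, -0.5, 15.8]
grip_width: 0.0479
```

```bash
python3 rim.py|head -2
```

```text
[0.5698 0.0027 0.0606]
plane [ 0.0012 -0.0019  0.1126] 6810
```

Call:
step_arm(steps=[0.3,0,0,-0.1,0,0,0,0.3,0,0,-0.2,0,0,0,0.3,0.15,-0.05,-0.24,0,0,0,0.3,0.3,-0.1,-0.24,0,0,0,0.3,0.4,-0.15,-0.24,0,0,0,0.3,0.4,-0.15,-0.24,0,0,0,0.3,0.4,-0.15,-0.24,0,0,0])

```text
time_s: 21.1
position: [0.5241, 0.1233, 0.1305]
tool_rot: [[-0.002, 1.0, 0.0], [1.0, 0.002, -0.0], [-0.0, 0.0, -1.0]]
ft_force: [0.4, -0.6, -2.6]
grip_width: 0.0479
```

```bash
python3 rim.py|head -1; python3 m.py .53 .12 .13
```

```text
[0.5245 0.1226 0.1304]
t 21.15 p [0.5245 0.1226 0.1304] F [ 0.2  0.1 -1.2] w 0.048 yaw 90.05
shift [-0.0086  0.0185  0.0014] turn [0.0007 0.0003 0.0011] rows 0.1
```

View pics/wl.png

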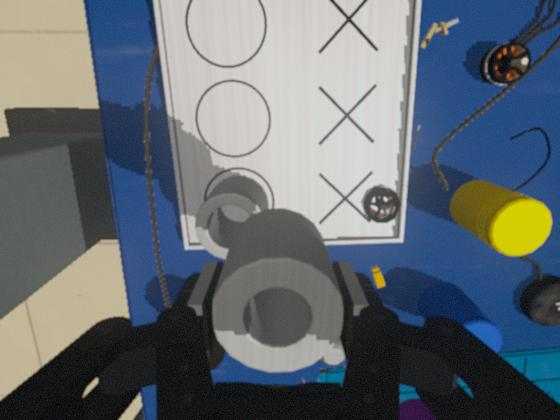

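```bash
python3 - <<'E'
from h import *
from scipy.optimize import least_squares
c=cal('wrist');im,d=cap('wrist')
g=cv2.cvtColor(im,cv2.COLOR_BGR2GRAY)
bw=cv2.adaptiveThreshold(g,255,cv2.ADAPTIVE_THRESH_MEAN_C,cv2.THRESH_BINARY_INV,31,25)
v,u=np.nonzero(bw)
W=np.array([toplane('wrist',(a,b),.008,c)[:2] for a,b in zip(u,v)])
obs=[]
for k,(x,y) in {3:(233,118),2:(226,24)}.items():
    r=np.hypot(u-x,v-y); m=(r>33)&(r<46); w=W[m]
    f=least_squares(lambda t:np.hypot(w[:,0]-t[0],w[:,1]-t[1])-t[2],[*w.mean(0),.029],loss='soft_l1',f_scale=.0005)
    print('ring',k,m.sum(),f.x.round(4)); obs.append((0,k,*f.x[:2]))
obs+= [(0,4,.4914,.1167),(0,3,.4888,.1847)]
for k,(x,y) in {4:(346,198),3:(347,114),2:(348,23)}.items():
    m=(abs(u-x)<34)&(abs(v-y)<32)&~((abs(u-383)<24)&(abs(v-205)<24)); w=W[m]
    # two lines through centre at angles
    def res(t):
        dx,dy=w[:,0]-t[0],w[:,1]-t[1]
        a=abs(dx*np.sin(t[2])-dy*np.cos(t[2]));b=abs(dx*np.cos(t[3])-dy*np.sin(t[3])) 
        a=abs(dx*np.sin(t[2])-dy*np.cos(t[2]));b=abs(dx*np.sin(t[3])-dy*np.cos(t[3]))
        return np.minimum(np.minimum(a,b),.004)
    c0=toplane('wrist',(x,y),.008,c)[:2]
    f=least_squares(res,[*c0,np.pi/4,-np.pi/4],x_scale=[.01,.01,.1,.1],loss='soft_l1',f_scale=.0005)
    print('cross',k,m.sum(),c0.round(4),f.x.round(4)); obs.append((1,k,*f.x[:2]))
O=np.array(obs)
def model(t,row,k):
    co,si=np.cos(t[2]),np.sin(t[2]); X=row*.09; Y=(4-k)*.068
    return np.stack([t[0]+co*X-si*Y,t[1]+si*X+co*Y],-1)
f=least_squares(lambda t:(model(t,O[:,0],O[:,1])-O[:,2:]).ravel(),[.4914,.1167,.03],loss='soft_l1',f_scale=.002)
print('fit',f.x.round(4)); print((1000*(O[:,2:]-model(f.x,O[:,0],O[:,1]))).round(1).tolist())
for r in (0,1):
    for k in (1,2,3,4): print('ring' if r==0 else 'cross',k,model(f.x,r,k).round(4))
E
```

```text
ring 3 605 [0.4887 0.1849 0.029 ]
ring 2 494 [0.4861 0.2527 0.0289]
cross 4 357 [0.5824 0.1197] [ 0.581   0.1205  0.8261 -0.7469]
cross 3 523 [0.5792 0.1882] [ 0.5784  0.1883  0.8227 -0.7417]
cross 2 460 [0.5762 0.2525] [ 0.5758  0.2561  0.8236 -0.7464]
fit [0.4913 0.1168 0.0387]
[[0.1, 0.2], [0.1, -0.0], [0.1, -0.1], [0.2, -0.1], [-0.2, 0.2], [-0.2, 0.0], [-0.1, -0.2]]
ring 1 [0.4834 0.3207]
ring 2 [0.486  0.2527]
ring 3 [0.4886 0.1848]
ring 4 [0.4913 0.1168]
cross 1 [0.5733 0.3242]
cross 2 [0.5759 0.2562]
cross 3 [0.5786 0.1883]
cross 4 [0.5812 0.1203]
```

Call:
step_arm(steps=[0.3,0.1,0.1,0,0,0,0,0.3,0.216,0.18,0,0,0,0,0.3,0.216,0.18,0.1,0,0,0,0.3,0.216,0.18,0.2,0,0,0,0.3,0.216,0.18,0.3,0,0,0,0.3,0.216,0.18,0.35,0,0,0,0.3,0.216,0.18,0.35,0,0,0,0.3,0.216,0.18,0.35,0,0,0])

```text
time_s: 22.0
position: [0.5789, 0.187, 0.0257]
tool_rot: [[0.0, 1.0, 0.001], [1.0, -0.0, 0.0], [0.0, 0.001, -1.0]]
ft_force: [-0.2, 0.5, -1.5]
grip_width: 0.0476
```

```bash
python3 m.py .5786 .1875 .0143
```

```text
t 22.0 p [0.5789 0.187  0.0257] F [-0.2  0.5 -1.5] w 0.0476 yaw 89.97
shift [ 0.0018 -0.0009  0.038 ] turn [ 0.0007 -0.     -0.0006] rows 0.2
```

Call:
step_arm(steps=[0.3,0.001,0,0.02,0,0,0,0.3,0.001,0,0.038,0,0,0,0.3,0.001,0,0.038,0,0,0,0.3,0.001,0,0.038,0,0,0,1,0.001,0,0.038,0,0,0,1,0.001,0,0.038,0,0,0,1,0.001,0,0.038,0,0,0,1,0.001,0,-0.1,0,0,0,1,0.001,0,-0.25,0,0,0,1,0.001,0,-0.42,0,0,0])

```text
time_s: 23.0
position: [0.5774, 0.1879, 0.1512]
tool_rot: [[-0.001, 1.0, -0.002], [1.0, 0.001, -0.0], [-0.0, -0.002, -1.0]]
ft_force: [0.7, 1.0, -0.4]
grip_width: 0.0853
```

```bash
python3 m.py 0.515 -0.11 0.165; python3 ms.py .5786 .188 .068 .491 .117 .068
```

```text
t 23.0 p [0.5774 0.1879 0.1512] F [ 0.7  1.  -0.4] w 0.0853 yaw 90.04
shift [-0.9929 -0.2089 -0.0454] turn [-0.0028  0.0004  0.0008] rows 6.1
{'n': 2524, 'mean': array([0.5785, 0.1891, 0.0667]), 'zmed': np.float64(0.0668), 'ell': array([279.2, 206.3]), 'ax': array([64.2, 66.5]), 'xy': array([0.5784, 0.1897])}
{'n': 944, 'mean': array([0.5009, 0.1214, 0.0664]), 'zmed': np.float64(0.0665), 'ell': array([171.1, 291.7]), 'ax': array([54.3, 62.5]), 'xy': array([0.4927, 0.1189])}
```

Call:
step_arm(steps=[1,-1,-0.22,-0.045,0,0,0,1,-1,-0.22,-0.045,0,0,0,1,-1,-0.22,-0.045,0,0,0,1,-1,-0.22,-0.045,0,0,0,1,-1,-0.22,-0.045,0,0,0,1,-1,-0.22,-0.045,0,0,0])

```text
time_s: 23.65
position: [0.5131, -0.1065, 0.1635]
tool_rot: [[-0.001, 1.0, 0.0], [1.0, 0.001, -0.0], [-0.0, 0.0, -1.0]]
ft_force: [0.6, 0.0, 0.3]
grip_width: 0.0855
```

Call:
step_arm(steps=[1,-0.48,0,0,0,0,0,1,-0.48,0,0,0,0,0,1,-0.48,0,0,0,0,0,1,-0.48,0,0,0,0,0,1,-0.48,0,0,0,0,0])

```text
time_s: 24.15
position: [0.5136, -0.2493, 0.1629]
tool_rot: [[0.001, 1.0, -0.001], [1.0, -0.001, 0.001], [0.001, -0.001, -1.0]]
ft_force: [-0.2, 1.2, -0.7]
grip_width: 0.0849
```

```bash
python3 ms.py .5095 -.279 .06 .5155 -.3585 .06;python3 m.py 0.5095 -0.2795 0.004;
```

```text
{'n': 2008, 'mean': array([ 0.5097, -0.2799,  0.0586]), 'zmed': np.float64(0.0587), 'ell': array([272.9, 236.8]), 'ax': array([56.4, 60. ]), 'xy': array([ 0.5097, -0.2793])}
{'n': 1629, 'mean': array([ 0.5163, -0.3581,  0.0586]), 'zmed': np.float64(0.0586), 'ell': array([280.9, 318.9]), 'ax': array([49.2, 55.3]), 'xy': array([ 0.5163, -0.3568])}
t 24.2 p [ 0.5138 -0.2482  0.1631] F [-0.5  0.4  0.8] w 0.0858 yaw 90.03
shift [-0.1046 -0.0141  0.5302] turn [-0.0007 -0.001   0.0007] rows 3.2
```

View pics/wl.png

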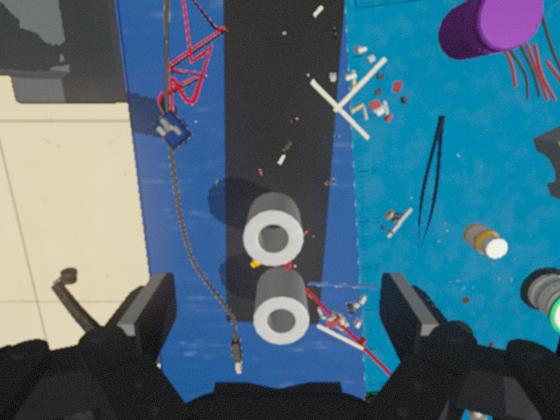

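Call:
step_arm(steps=[1,-0.102,-0.014,0.1,0,0,0,1,-0.102,-0.014,0.25,0,0,0,1,-0.102,-0.014,0.4,0,0,0,1,-0.102,-0.014,0.5,0,0,0,1,-0.102,-0.014,0.529,0,0,0,1,-0.102,-0.014,0.529,0,0,0,0.3,-0.102,-0.014,0.529,0,0,0,0.3,-0.102,-0.014,0.529,0,0,0,0.3,-0.102,-0.014,0.529,0,0,0,0.3,-0.102,-0.014,0.529,0,0,0])

```text
time_s: 25.2
position: [0.5106, -0.2798, 0.0067]
tool_rot: [[-0.001, 1.0, 0.003], [1.0, 0.001, -0.002], [-0.002, 0.003, -1.0]]
ft_force: [-1.3, 1.2, 7.2]
grip_width: 0.0478
```

Call:
step_arm(steps=[0.3,0,0,0,0,0,0])

```text
time_s: 25.3
position: [0.5106, -0.2798, 0.0067]
tool_rot: [[-0.001, 1.0, 0.003], [1.0, 0.001, -0.002], [-0.002, 0.003, -1.0]]
ft_force: [-0.0, 1.2, 7.7]
grip_width: 0.0478
```

```bash
python3 m.py 0.5694 0.002 0.1262
```

```text
t 25.3 p [ 0.5106 -0.2798  0.0067] F [-0.   1.2  7.7] w 0.0478 yaw 90.05
shift [ 0.9383  0.1979 -0.3996] turn [0.0032 0.0024 0.001 ] rows 6.2
```

Call:
step_arm(steps=[0.3,0,0,-0.13,0,0,0,0.3,0,0,-0.28,0,0,0,0.3,0,0,-0.4,0,0,0,0.3,0.15,0.03,-0.4,0,0,0,0.3,0.3,0.06,-0.4,0,0,0,0.3,0.45,0.1,-0.4,0,0,0,0.3,0.6,0.13,-0.4,0,0,0,0.3,0.76,0.16,-0.4,0,0,0,0.3,0.9,0.197,-0.4,0,0,0,0.3,0.938,0.197,-0.4,0,0,0])

```text
time_s: 26.3
position: [0.5691, 0.006, 0.1254]
tool_rot: [[-0.005, 1.0, 0.001], [1.0, 0.005, 0.001], [0.001, 0.001, -1.0]]
ft_force: [-0.6, -1.5, -2.8]
grip_width: 0.0482
```

Call:
step_arm(steps=[0.3,0,0,0,0,0,0,0.3,0,0,0,0,0,0])

```text
time_s: 26.5
position: [0.5686, 0.0012, 0.1251]
tool_rot: [[-0.0, 1.0, 0.0], [1.0, 0.0, -0.0], [-0.0, 0.0, -1.0]]
ft_force: [-0.1, -0.2, -2.6]
grip_width: 0.0483
```

```bash
python3 rim.py; python3 m.py .5694 .003 .066
```

```text
[0.5686 0.0007 0.125 ]
plane [ 1.00e-04 -2.00e-04  1.77e-01] 6665
-0.012 outer mid -0.0002 bore mid -0.0013 bore 0.0025
-0.006 outer mid -0.0004 bore mid -0.0002 bore 0.0216
0 outer mid -0.0002 bore mid -0.0003 bore 0.0251
0.006 outer mid -0.0002 bore mid 0.0002 bore 0.0209
0.012 outer mid -0.0003 bore mid 0.0156 bore 0.0007
t 26.55 p [0.5686 0.0007 0.125 ] F [-0.2 -0.5 -2.5] w 0.0481 yaw 89.96
shift [0.0076 0.0027 0.1966] turn [ 0.0002  0.0005 -0.0009] rows 1.2
```

Call:
step_arm(steps=[0.3,0.011,0.0025,0.08,0,0,0,0.3,0.011,0.0025,0.17,0,0,0,0.3,0.011,0.0025,0.2,0,0,0,0.3,0.011,0.0025,0.207,0,0,0,0.3,0.011,0.0025,0.214,0,0,0,0.3,0.011,0.0025,0.219,0,0,0,0.3,0.011,0.0025,0.219,0,0,0,0.3,0.011,0.0025,0.219,0,0,0])

```text
time_s: 27.35
position: [0.57, 0.0046, 0.0611]
tool_rot: [[-0.001, 1.0, 0.002], [1.0, 0.001, -0.002], [-0.002, 0.002, -1.0]]
ft_force: [-2.1, -2.1, 6.0]
grip_width: 0.0479
```

```bash
python3 rim.py; python3 m.py .5694 .0039 .061
```

```text
[0.57   0.0046 0.061 ]
plane [ 0.0009 -0.0065  0.113 ] 6737
-0.012 outer mid 0.0032 bore mid 0.0042 bore 0.0029
-0.006 outer mid 0.0031 bore mid 0.0032 bore 0.0219
0 outer mid 0.0029 bore mid 0.0032 bore 0.0249
0.006 outer mid 0.0032 bore mid 0.0033 bore 0.0209
0.012 outer mid 0.003 bore mid -0.0182 bore 0.0008
t 27.4 p [0.57   0.0046 0.061 ] F [-2.2 -2.5  6.3] w 0.0481 yaw 90.04
shift [-0.0025 -0.0021  0.0002] turn [0.0031 0.002  0.0009] rows 0.0
```

Call:
step_arm(steps=[0.3,0,0,-0.12,0,0,0,0.3,0,0,-0.24,0,0,0,0.3,0.16,0,-0.24,0,0,0,0.3,0.32,0,-0.24,0,0,0,0.3,0.48,0.01,-0.24,0,0,0,0.3,0.64,0.01,-0.24,0,0,0,0.3,0.78,0.02,-0.24,0,0,0,0.3,0.842,0.02,-0.24,0,0,0,0.3,0.842,0.02,-0.24,0,0,0,0.3,0.842,0.02,-0.24,0,0,0])

```text
time_s: 28.4
position: [0.5754, 0.2574, 0.1315]
tool_rot: [[-0.001, 1.0, 0.0], [1.0, 0.001, -0.0], [-0.0, 0.0, -1.0]]
ft_force: [-0.3, -0.6, -1.5]
grip_width: 0.0477
```

Call:
step_arm(steps=[0.3,0,0,0.1,0,0,0,0.3,0,0,0.2,0,0,0,0.3,0,0,0.3,0,0,0,0.3,0,0,0.34,0,0,0,0.3,0,0,0.34,0,0,0,0.3,0,0,0.34,0,0,0])

```text
time_s: 29.0
position: [0.5763, 0.2575, 0.0305]
tool_rot: [[0.0, 1.0, 0.002], [1.0, -0.0, 0.0], [0.0, 0.002, -1.0]]
ft_force: [0.6, 0.1, -1.7]
grip_width: 0.0478
```

```bash
python3 rim.py; python3 m.py .5759 .2575 .0142
```

```text
[0.5764 0.2577 0.0309]
plane [0.0014 0.0006 0.0825] 6791
-0.012 outer mid 0.2562 bore mid 0.2553 bore 0.0012
-0.006 outer mid 0.256 bore mid 0.2562 bore 0.0218
0 outer mid 0.2562 bore mid 0.2558 bore 0.0242
0.006 outer mid 0.2561 bore mid 0.256 bore 0.0205
0.012 outer mid 0.2558 bore mid 0.2536 bore 0.0007
t 29.05 p [0.5764 0.2577 0.0309] F [-0.5 -0.7 -2.1] w 0.0477 yaw 90.0
shift [-0.0009 -0.0018  0.0556] turn [ 0.0037 -0.0008  0.0001] rows 0.3
```

Call:
step_arm(steps=[0.3,0,-0.001,0.03,0,0,0,0.3,0,-0.001,0.055,0,0,0,0.3,0,-0.001,0.055,0,0,0,0.3,0,-0.001,0.055,0,0,0,1,0,-0.001,0.055,0,0,0,1,0,-0.001,0.055,0,0,0,1,0,-0.001,0.055,0,0,0,1,0,-0.001,-0.1,0,0,0,1,0,-0.001,-0.25,0,0,0,1,0,-0.001,-0.4,0,0,0])

```text
time_s: 30.05
position: [0.5747, 0.2579, 0.1505]
tool_rot: [[-0.001, 1.0, -0.001], [1.0, 0.001, -0.0], [-0.0, -0.001, -1.0]]
ft_force: [0.5, 0.5, -0.0]
grip_width: 0.0852
```

```bash
python3 m.py 0.515 -0.04 0.165; python3 ms.py .576 .256 .068 .5786 .1883 .068
```

```text
t 30.05 p [0.5747 0.2579 0.1505] F [ 0.5  0.5 -0. ] w 0.0852 yaw 90.04
shift [-0.993  -0.1997 -0.048 ] turn [-0.0009  0.0002  0.0009] rows 6.1
{'n': 2519, 'mean': array([0.5754, 0.2577, 0.0667]), 'zmed': np.float64(0.0667), 'ell': array([278.6, 208.6]), 'ax': array([63.9, 66.7]), 'xy': array([0.5755, 0.2582])}
{'n': 2060, 'mean': array([0.5783, 0.1895, 0.0666]), 'zmed': np.float64(0.0666), 'ell': array([282.2, 290.4]), 'ax': array([55.7, 61.6]), 'xy': array([0.5783, 0.1905])}
```

View pics/wl.png

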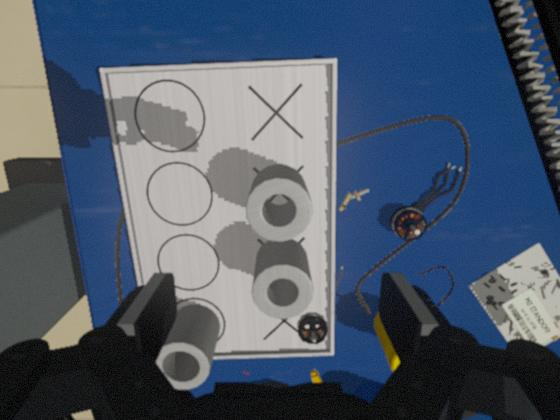

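Call:
step_arm(steps=[1,-1,-0.2,-0.048,0,0,0,1,-1,-0.2,-0.048,0,0,0,1,-1,-0.2,-0.048,0,0,0,1,-1,-0.2,-0.048,0,0,0,1,-1,-0.2,-0.048,0,0,0,1,-1,-0.2,-0.048,0,0,0])

```text
time_s: 30.7
position: [0.5157, -0.0377, 0.1631]
tool_rot: [[-0.001, 1.0, 0.0], [1.0, 0.001, -0.0], [-0.0, 0.0, -1.0]]
ft_force: [1.3, -0.0, -0.1]
grip_width: 0.0852
```

Call:
step_arm(steps=[1,-0.96,0,0,0,0,0,1,-0.96,0,0,0,0,0,1,-0.96,0,0,0,0,0,1,-0.96,0,0,0,0,0,1,-0.96,0,0,0,0,0,1,-0.96,0,0,0,0,0,1,-0.96,0,0,0,0,0,1,-0.96,0,0,0,0,0])

```text
time_s: 31.5
position: [0.5163, -0.3243, 0.1624]
tool_rot: [[0.001, 1.0, -0.001], [1.0, -0.001, 0.001], [0.001, -0.001, -1.0]]
ft_force: [0.8, 0.5, 0.2]
grip_width: 0.0853
```

```bash
python3 ms.py .5163 -.358 .06;python3 m.py 0.516 -0.359 0.004;
```

```text
{'n': 1992, 'mean': array([ 0.5164, -0.3585,  0.0586]), 'zmed': np.float64(0.0587), 'ell': array([277.8, 240.9]), 'ax': array([56.3, 59.8]), 'xy': array([ 0.5164, -0.3577])}
t 31.55 p [ 0.5165 -0.3234  0.1627] F [-0.2  0.  -0.1] w 0.0854 yaw 90.04
shift [-0.1192 -0.0015  0.529 ] turn [-0.0006 -0.001   0.0009] rows 3.3
```

View pics/wl.png

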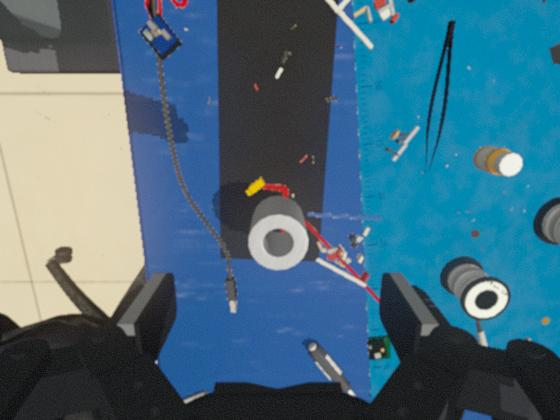

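Call:
step_arm(steps=[1,-0.114,0,0.1,0,0,0,1,-0.114,0,0.25,0,0,0,1,-0.114,0,0.4,0,0,0,1,-0.114,0,0.5,0,0,0,1,-0.114,0,0.528,0,0,0,1,-0.114,0,0.528,0,0,0,0.3,-0.114,0,0.528,0,0,0,0.3,-0.114,0,0.528,0,0,0,0.3,-0.114,0,0.528,0,0,0,0.3,-0.114,0,0.528,0,0,0])

```text
time_s: 32.55
position: [0.5174, -0.3585, 0.0071]
tool_rot: [[-0.001, 1.0, 0.002], [1.0, 0.001, -0.002], [-0.002, 0.002, -1.0]]
ft_force: [-0.4, 2.7, 7.9]
grip_width: 0.049
```

Call:
step_arm(steps=[0.3,0,0,0,0,0,0])

```text
time_s: 32.65
position: [0.5174, -0.3586, 0.0071]
tool_rot: [[-0.001, 1.0, 0.002], [1.0, 0.001, -0.002], [-0.002, 0.002, -1.0]]
ft_force: [-1.4, 2.3, 8.6]
grip_width: 0.0492
```

```bash
python3 m.py 0.5694 0.003 0.1262
```

```text
t 32.65 p [ 0.5174 -0.3586  0.0071] F [-1.4  2.3  8.6] w 0.0492 yaw 90.04
shift [ 1.2042  0.1753 -0.3993] turn [0.0032 0.0028 0.001 ] rows 7.7
```

Lift and carry in two calls.

Call:
step_arm(steps=[0.3,0,0,-0.13,0,0,0,0.3,0,0,-0.28,0,0,0,0.3,0,0,-0.4,0,0,0,0.3,0.15,0.03,-0.4,0,0,0,0.3,0.3,0.06,-0.4,0,0,0,0.3,0.45,0.1,-0.4,0,0,0,0.3,0.6,0.13,-0.4,0,0,0])

```text
time_s: 33.35
position: [0.5558, -0.1764, 0.1257]
tool_rot: [[-0.0, 1.0, 0.001], [1.0, 0.0, -0.001], [-0.001, 0.001, -1.0]]
ft_force: [1.7, -0.5, -1.1]
grip_width: 0.0488
```

```bash
python3 m.py 0.5694 0.003 0.1262
```

```text
t 33.35 p [ 0.5558 -0.1764  0.1257] F [ 1.7 -0.5 -1.1] w 0.0488 yaw 90.01
shift [ 0.598   0.0455 -0.0019] turn [0.0018 0.0008 0.0003] rows 3.6
```

Call:
step_arm(steps=[0.3,0.15,0.02,0,0,0,0,0.3,0.3,0.03,0,0,0,0,0.3,0.45,0.045,0,0,0,0,0.3,0.56,0.046,0,0,0,0,0.3,0.605,0.046,0,0,0,0,0.3,0.605,0.046,0,0,0,0,0.3,0.605,0.046,0,0,0,0,0.3,0.605,0.046,0,0,0,0])

```text
time_s: 34.15
position: [0.5693, 0.0019, 0.1249]
tool_rot: [[0.001, 1.0, 0.0], [1.0, -0.001, -0.0], [-0.0, 0.0, -1.0]]
ft_force: [-0.4, -0.2, -1.4]
grip_width: 0.0492
```

```bash
python3 rim.py; python3 m.py .5694 .003 .066
```

```text
[0.5693 0.002  0.1248]
plane [-0.001  -0.0005  0.1765] 6841
-0.012 outer mid 0.0011 bore mid 0.0026 bore 0.0011
-0.006 outer mid 0.001 bore mid 0.0004 bore 0.0211
0 outer mid 0.0008 bore mid 0.0007 bore 0.0245
0.006 outer mid 0.0003 bore mid 0.001 bore 0.0207
0.012 outer mid 0.0006 bore mid 0.0012 bore 0.0007
t 34.2 p [0.5693 0.002  0.1248] F [ 0.4  0.1 -0.4] w 0.0494 yaw 89.93
shift [0.0035 0.0003 0.1961] turn [ 0.0001  0.0003 -0.0015] rows 1.2
```

View pics/wl.png

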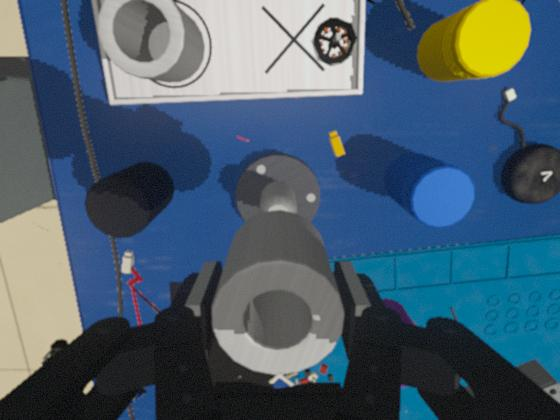

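```bash
python3 ms.py .491 .117 .068 .491 .117 .067
```

```text
{'n': 3089, 'mean': array([0.4921, 0.1117, 0.0666]), 'zmed': np.float64(0.0667), 'ell': array([141.6,  30. ]), 'ax': array([84.5, 98.4]), 'xy': array([0.4927, 0.1162])}
{'n': 3193, 'mean': array([0.4921, 0.1119, 0.0665]), 'zmed': np.float64(0.0666), 'ell': array([141.9,  30.2]), 'ax': array([84.7, 98.6]), 'xy': array([0.4924, 0.1163])}
```

Call:
step_arm(steps=[0.3,0.007,0.0005,0.08,0,0,-0.001,0.3,0.007,0.0005,0.17,0,0,-0.001,0.3,0.007,0.0005,0.2,0,0,-0.001,0.3,0.007,0.0005,0.207,0,0,-0.001,0.3,0.007,0.0005,0.212,0,0,-0.001,0.3,0.007,0.0005,0.217,0,0,-0.001,0.3,0.007,0.0005,0.217,0,0,-0.001,0.3,0.007,0.0005,0.217,0,0,-0.001])

```text
time_s: 35.05
position: [0.5699, 0.0049, 0.0615]
tool_rot: [[-0.002, 1.0, 0.002], [1.0, 0.002, -0.002], [-0.002, 0.002, -1.0]]
ft_force: [-2.8, -3.4, 5.1]
grip_width: 0.049
```

```bash
python3 rim.py; python3 m.py .5694 .0041 .061
```

```text
[0.5699 0.0049 0.0615]
plane [ 0.0006 -0.0114  0.1131] 6874
-0.012 outer mid 0.0043 bore mid 0.0027 bore 0.0024
-0.006 outer mid 0.0037 bore mid 0.0039 bore 0.0219
0 outer mid 0.0038 bore mid 0.0042 bore 0.0244
0.006 outer mid 0.0037 bore mid 0.0038 bore 0.0202
0.012 outer mid 0.0042 bore mid 0.0019 bore 0.0006
t 35.1 p [0.5699 0.0049 0.0615] F [-2.4 -2.9  6.1] w 0.0489 yaw 90.09
shift [-0.0027 -0.0016  0.0016] turn [0.0029 0.0019 0.002 ] rows 0.0
```

Call:
step_arm(steps=[0.3,0,0,-0.12,0,0,0,0.3,0,0,-0.24,0,0,0,0.3,0.16,0,-0.24,0,0,0,0.3,0.32,0,-0.24,0,0,0,0.3,0.48,0.01,-0.24,0,0,0,0.3,0.64,0.01,-0.24,0,0,0,0.3,0.8,0.01,-0.24,0,0,0,0.3,0.95,0.01,-0.24,0,0,0,0.3,0.95,0.01,-0.24,0,0,0])

```text
time_s: 36.0
position: [0.5709, 0.2959, 0.1322]
tool_rot: [[-0.007, 1.0, 0.001], [1.0, 0.007, 0.002], [0.002, 0.001, -1.0]]
ft_force: [-0.1, -0.7, -1.6]
grip_width: 0.0491
```

```bash
python3 m.py .5733 .3253 .13; python3 rim.py
```

```text
t 36.0 p [0.5709 0.2959 0.1322] F [-0.1 -0.7 -1.6] w 0.0491 yaw 90.41
shift [0.098  0.0086 0.0077] turn [ 0.0015 -0.0027  0.0091] rows 0.6
[0.5714 0.2933 0.1322]
plane [-0.0002  0.0032  0.1838] 6738
-0.012 outer mid 0.2947 bore mid 0.2956 bore 0.0061
-0.006 outer mid 0.2946 bore mid 0.2943 bore 0.0219
0 outer mid 0.2946 bore mid 0.2949 bore 0.0249
0.006 outer mid 0.2944 bore mid 0.2947 bore 0.0202
0.012 outer mid 0.2946 bore mid 0.2932 bore 0.0007
```

View pics/wl.png

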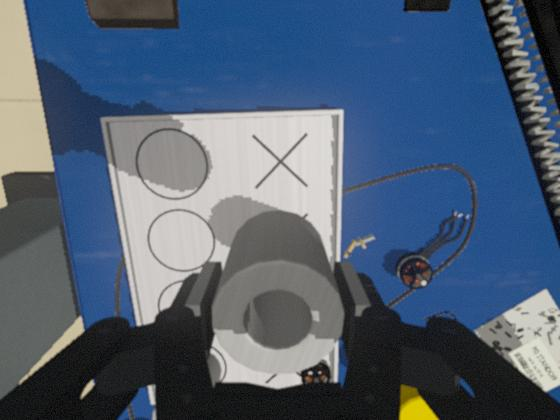

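```bash
python3 - <<'E'
from h import *
for n in ('wrist','top'):
    c=cal(n);im,d=cap(n);u,v,P=cloud(n,d,c)
    m=(P[:,0]>.42)&(P[:,0]<.72)&(P[:,1]>.37)&(P[:,1]<.6)&(P[:,2]>.03)
    if n=='top': m&=~((P[:,2]>.25)&(P[:,1]<.4))
    for lo in np.arange(.37,.6,.03):
        k=m&(P[:,1]>=lo)&(P[:,1]<lo+.03)
        if k.sum()>5: print(n,lo.round(2),k.sum(),'zmax',np.percentile(P[k,2],98).round(3),'x',P[k,0].min().round(2),P[k,0].max().round(2))
E
```

```text
wrist 0.37 2803 zmax 0.119 x 0.69 0.72
wrist 0.4 2436 zmax 0.118 x 0.68 0.71
top 0.37 95 zmax 0.133 x 0.69 0.72
top 0.4 90 zmax 0.122 x 0.68 0.71
top 0.43 121 zmax 0.113 x 0.65 0.7
top 0.46 160 zmax 0.116 x 0.65 0.72
top 0.49 1946 zmax 0.392 x 0.43 0.72
top 0.52 519 zmax 0.338 x 0.43 0.72
top 0.55 331 zmax 0.318 x 0.43 0.72
top 0.58 91 zmax 0.202 x 0.43 0.65
```

Call:
step_arm(steps=[0.3,0.1,0.008,0,0,0,0,0.3,0.1,0.008,0,0,0,0,0.3,0.1,0.008,0.1,0,0,0,0.3,0.1,0.008,0.2,0,0,0,0.3,0.1,0.008,0.3,0,0,0,0.3,0.1,0.008,0.34,0,0,0,0.3,0.1,0.008,0.34,0,0,0,0.3,0.1,0.008,0.34,0,0,0])

```text
time_s: 36.95
position: [0.5752, 0.3203, 0.0313]
tool_rot: [[-0.001, 1.0, 0.002], [1.0, 0.001, 0.001], [0.001, 0.002, -1.0]]
ft_force: [0.7, -0.1, -1.1]
grip_width: 0.049
```

```bash
python3 rim.py; python3 m.py .5733 .3253 .0146
```

```text
[0.5753 0.3205 0.0316]
plane [0.0007 0.0011 0.0828] 6881
-0.012 outer mid 0.3185 bore mid 0.3194 bore 0.0029
-0.006 outer mid 0.3191 bore mid 0.3189 bore 0.0216
0 outer mid 0.319 bore mid 0.3191 bore 0.0246
0.006 outer mid 0.3185 bore mid 0.3189 bore 0.0207
0.012 outer mid 0.3192 bore mid 0.3187 bore 0.0008
t 37.0 p [0.5753 0.3205 0.0316] F [ 0.1  0.2 -0.9] w 0.0489 yaw 90.06
shift [ 0.016  -0.007   0.0566] turn [ 0.0037 -0.0012  0.0012] rows 0.4
```

Call:
step_arm(steps=[0.3,0.0173,-0.007,0,0,0,0,0.3,0.0173,-0.007,0.03,0,0,0,0.3,0.0173,-0.007,0.056,0,0,0,0.3,0.0173,-0.007,0.056,0,0,0,0.3,0.0173,-0.007,0.056,0,0,0])

```text
time_s: 37.5
position: [0.5724, 0.3264, 0.0142]
tool_rot: [[-0.002, 1.0, 0.002], [1.0, 0.002, 0.001], [0.001, 0.002, -1.0]]
ft_force: [-3.4, 0.5, 10.9]
grip_width: 0.0493
```

```bash
python3 rim.py; python3 m.py .5733 .3253 .0146
```

```text
[0.5724 0.3263 0.0142]
plane [-0.0018 -0.0028  0.0667] 6635
-0.012 outer mid 0.3252 bore mid 0.3244 bore 0.0021
-0.006 outer mid 0.3252 bore mid 0.3252 bore 0.0213
0 outer mid 0.325 bore mid 0.3255 bore 0.0239
0.006 outer mid 0.325 bore mid 0.3249 bore 0.0211
0.012 outer mid 0.3254 bore mid 0.3067 bore 0.0006
t 37.55 p [0.5724 0.3263 0.0142] F [-3.6 -0.4 10.6] w 0.0489 yaw 90.1
shift [-0.0034  0.0031 -0.0013] turn [ 0.0021 -0.0014  0.0023] rows 0.0
```

Seated, 1 mm off the cross centre. Release and rise.

Call:
step_arm(steps=[1,0,0,0,0,0,0,1,0,0,0,0,0,0,1,0,0,0,0,0,0,1,0,0,-0.15,0,0,0,1,0,0,-0.3,0,0,0,1,0,0,-0.45,0,0,0,1,-0.2,-0.05,-0.55,0,0,0,1,-0.4,-0.1,-0.55,0,0,0,1,-0.4,-0.1,-0.55,0,0,0,1,-0.4,-0.1,-0.55,0,0,0])

```text
time_s: 38.55
position: [0.542, 0.2028, 0.1787]
tool_rot: [[0.002, 1.0, 0.001], [1.0, -0.002, -0.001], [-0.001, 0.001, -1.0]]
ft_force: [1.0, 0.3, 0.5]
grip_width: 0.086
```

```bash
python3 m.py 0.46 0.01 0.15; python3 ms.py .5733 .3242 .068 .576 .256 .068 .5786 .1883 .068 .491 .117 .068
```

```text
t 38.55 p [0.542  0.2028 0.1787] F [1.  0.3 0.5] w 0.086 yaw 89.89
shift [-0.643  -0.2721  0.0958] turn [ 0.0007  0.0007 -0.0025] rows 4.2
{'n': 2993, 'mean': array([0.5722, 0.3239, 0.0668]), 'zmed': np.float64(0.0669), 'ell': array([319.3,  31.7]), 'ax': array([69.4, 76.7]), 'xy': array([0.572 , 0.3249])}
{'n': 2480, 'mean': array([0.5754, 0.2572, 0.0668]), 'zmed': np.float64(0.0668), 'ell': array([320.7, 129.4]), 'ax': array([63.4, 66.3]), 'xy': array([0.5752, 0.2574])}
{'n': 2011, 'mean': array([0.5782, 0.1891, 0.0667]), 'zmed': np.float64(0.0668), 'ell': array([321.3, 213.8]), 'ax': array([56.6, 59.6]), 'xy': array([0.578 , 0.1896])}
{'n': 1316, 'mean': array([0.4916, 0.1175, 0.0664]), 'zmed': np.float64(0.0665), 'ell': array([221. , 290.8]), 'ax': array([49.9, 55.9]), 'xy': array([0.492 , 0.1186])}
```

View pics/wl.png

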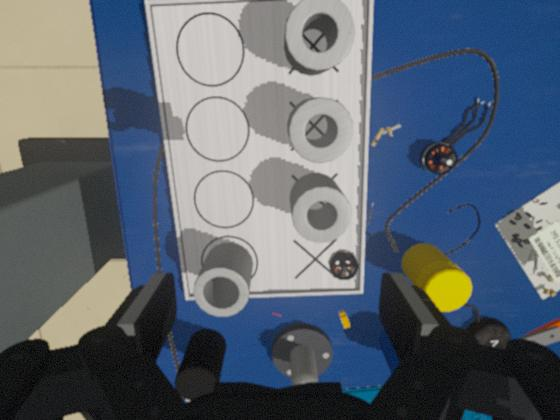

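Call:
step_arm(steps=[1,-0.63,-0.27,0.05,0,0,0,1,-0.63,-0.27,0.05,0,0,0,1,-0.63,-0.27,0.05,0,0,0,1,-0.63,-0.27,0.05,0,0,0,1,-0.63,-0.27,0.05,0,0,0,1,-0.63,-0.27,0.05,0,0,0,1,-0.63,-0.27,0.05,0,0,0])

```text
time_s: 39.3
position: [0.4624, 0.0176, 0.1629]
tool_rot: [[-0.002, 1.0, 0.0], [1.0, 0.002, 0.0], [0.0, 0.0, -1.0]]
ft_force: [0.1, -0.1, -0.3]
grip_width: 0.0851
```

```bash
python3 ms.py .459 .0105 .062; python3 m.py .459 .0105 .0008; python3 foot.py
```

```text
{'n': 2235, 'mean': array([0.4601, 0.0095, 0.0612]), 'zmed': np.float64(0.0613), 'ell': array([274.8, 211.5]), 'ax': array([52.5, 54.3]), 'xy': array([0.4603, 0.0098])}
t 39.35 p [0.4623 0.0179 0.1628] F [ 1.  -0.5  0. ] w 0.0855 yaw 90.19
shift [-0.0246 -0.0114  0.5401] turn [ 0.0004 -0.0004  0.0041] rows 3.2
[0.4622 0.0179 0.1628]
[(np.float64(-0.003), 198), (np.float64(-0.002), 937), (np.float64(-0.001), 871), (np.float64(-0.0), 169), (np.float64(0.001), 22), (np.float64(0.002), 26), (np.float64(0.004), 28), (np.float64(0.006), 23), (np.float64(0.007), 25), (np.float64(0.008), 39), (np.float64(0.009), 248), (np.float64(0.01), 1260), (np.float64(0.011), 1054), (np.float64(0.012), 196)]
52 [0.5689 0.0029 0.034 ]
```

Call:
step_arm(steps=[1,-0.028,-0.007,0.1,0,0,0.003,1,-0.028,-0.007,0.25,0,0,0.003,1,-0.028,-0.007,0.4,0,0,0.003,1,-0.028,-0.007,0.49,0,0,0.003,1,-0.028,-0.007,0.523,0,0,0.003,1,-0.028,-0.007,0.523,0,0,0.003,0.2,-0.028,-0.007,0.523,0,0,0.003,0.2,-0.028,-0.007,0.523,0,0,0.003,0.2,-0.028,-0.007,0.523,0,0,0.003,0.2,-0.028,-0.007,0.523,0,0,0.003], grip_force=40)

```text
time_s: 40.4
position: [0.4602, 0.0081, 0.0073]
tool_rot: [[0.001, 1.0, 0.003], [1.0, -0.001, -0.001], [-0.001, 0.003, -1.0]]
ft_force: [-0.4, 1.0, 7.8]
grip_width: 0.043
```

Call:
step_arm(steps=[0.2,0,0,0,0,0,0,0.2,0,0,0,0,0,0])

```text
time_s: 40.6
position: [0.4603, 0.0081, 0.0073]
tool_rot: [[0.001, 1.0, 0.003], [1.0, -0.001, -0.0], [-0.0, 0.003, -1.0]]
ft_force: [-1.6, 0.9, 8.4]
grip_width: 0.0432
```

```bash
python3 m.py .5694 .0030 .11; python3 ms.py .46 .0096 .062
```

```text
t 40.6 p [0.4603 0.0081 0.0073] F [-1.6  0.9  8.4] w 0.0432 yaw 89.95
shift [-0.0168  0.3647 -0.3414] turn [ 0.0033  0.0006 -0.0011] rows 3.0
{'n': 10844, 'mean': array([0.4599, 0.0107, 0.0613]), 'zmed': np.float64(0.0613), 'ell': array([278.5, 314.5]), 'ax': array([102.2, 192.9]), 'xy': array([0.4603, 0.0113])}
```

Call:
step_arm(steps=[0.2,0,0,-0.12,0,0,0,0.2,0,0,-0.25,0,0,0,0.2,0,0,-0.35,0,0,0,0.2,-0.01,0.12,-0.35,0,0,0,0.2,-0.02,0.25,-0.35,0,0,0,0.2,-0.02,0.364,-0.35,0,0,0,0.2,-0.02,0.364,-0.35,0,0,0,0.2,-0.02,0.364,-0.35,0,0,0,0.2,-0.02,0.364,-0.35,0,0,0])

```text
time_s: 41.55
position: [0.5678, 0.0022, 0.1112]
tool_rot: [[0.001, 1.0, -0.001], [1.0, -0.001, 0.0], [0.0, -0.001, -1.0]]
ft_force: [0.1, 0.1, -0.2]
grip_width: 0.0433
```

```bash
python3 rim.py | head -2; python3 foot.py; python3 - <<'E'
from h import *
c=cal('wrist');im,d=cap('wrist');p=np.array(env.observe()['position']);u,v,P=cloud('wrist',d,c)
m=(abs(P[:,2]-(p[2]+.053))<.004)&(abs(P[:,0]-p[0])<.004)&(abs(P[:,1]-p[1])<.03)
print('cap top y',P[m,1].min().round(4),P[m,1].max().round(4),((P[m,1].min()+P[m,1].max())/2).round(4),np.median(P[m,2]).round(4))
E
python3 m.py .5694 .002 .06
```

```text
[0.5678 0.0022 0.1113]
plane [-0.0007 -0.0117  0.1651] 7791
[0.5679 0.0022 0.1114]
[(np.float64(-0.003), 243), (np.float64(-0.002), 1402), (np.float64(-0.001), 997), (np.float64(-0.0), 119), (np.float64(0.008), 32), (np.float64(0.009), 380), (np.float64(0.01), 1706), (np.float64(0.011), 1318), (np.float64(0.012), 151)]
43 [0.5694 0.0029 0.0342]
cap top y -0.0197 0.0247 0.0025 0.1653
t 41.7 p [0.5681 0.0021 0.1114] F [ 0.4 -0.8 -0.3] w 0.0429 yaw 89.95
shift [-0.0005  0.0044  0.1712] turn [-0.      0.     -0.0012] rows 1.0
```

View pics/wl.png

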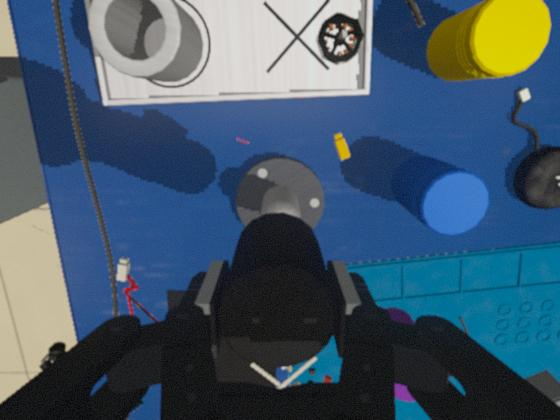

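Call:
step_arm(steps=[0.2,0.0015,0.0043,0.08,0,0,0,0.2,0.0015,0.0043,0.14,0,0,0,0.2,0.0015,0.0043,0.18,0,0,0,0.2,0.0015,0.0043,0.22,0,0,0,0.2,0.0015,0.0043,0.22,0,0,0])

```text
time_s: 42.2
position: [0.5693, 0.0026, 0.0439]
tool_rot: [[0.001, 1.0, -0.002], [1.0, -0.001, 0.0], [0.0, -0.002, -1.0]]
ft_force: [-0.3, 0.2, 0.2]
grip_width: 0.0433
```

```bash
python3 m.py .5694 .0024 .0193
```

```text
t 42.2 p [0.5693 0.0026 0.0439] F [-0.3  0.2  0.2] w 0.0433 yaw 89.95
shift [-0.0008  0.0005  0.0819] turn [-0.0028 -0.0006 -0.0012] rows 0.5
```

Call:
step_arm(steps=[0.2,0,0,0.04,0,0,0,0.2,0,0,0.07,0,0,0,0.2,0,0,0.083,0,0,0,0.2,0,0,0.083,0,0,0,0.2,0,0,0.083,0,0,0])

```text
time_s: 42.7
position: [0.5701, 0.0025, 0.0201]
tool_rot: [[0.001, 1.0, 0.0], [1.0, -0.001, -0.0], [-0.0, 0.0, -1.0]]
ft_force: [0.3, -0.2, -0.5]
grip_width: 0.0434
```

```bash
python3 m.py .5694 .0024 .0193; python3 ms.py .569 .003 .074
```

```text
t 42.7 p [0.5701 0.0025 0.0201] F [ 0.3 -0.2 -0.5] w 0.0434 yaw 89.95
shift [-0.0004 -0.0024  0.0027] turn [ 0.0003  0.0001 -0.0011] rows 0.0
{'n': 10872, 'mean': array([0.5698, 0.0053, 0.0739]), 'zmed': np.float64(0.074), 'ell': array([276.2, 314. ]), 'ax': array([103.5, 191.7]), 'xy': array([0.5694, 0.0053])}
```

Push 1 mm more, release, rise straight up and check everything.

Call:
step_arm(steps=[0.2,0,-0.001,0.004,0,0,0,0.2,0,-0.001,0.004,0,0,0,1,0,-0.001,0.004,0,0,0,1,0,-0.001,0.004,0,0,0,1,0,-0.001,0.004,0,0,0,1,0,-0.001,-0.15,0,0,0,1,0,-0.001,-0.3,0,0,0,1,0,-0.001,-0.5,0,0,0,1,0,-0.001,-0.6,0,0,0,1,0,-0.001,-0.6,0,0,0])

```text
time_s: 43.75
position: [0.5718, 0.0022, 0.2059]
tool_rot: [[0.001, 1.0, 0.011], [1.0, -0.001, -0.002], [-0.002, 0.011, -1.0]]
ft_force: [-0.4, -0.3, -1.1]
grip_width: 0.0855
```

Call:
step_arm(steps=[1,0,0,0,0,0,0,1,0,0,0,0,0,0])

```text
time_s: 43.95
position: [0.5691, 0.0026, 0.1986]
tool_rot: [[0.001, 1.0, -0.003], [1.0, -0.001, 0.001], [0.001, -0.003, -1.0]]
ft_force: [-1.5, 0.0, 0.0]
grip_width: 0.0855
```

```bash
python3 m.py .45 0 .3; python3 ms.py .569 .003 .074 .5786 .1883 .068 .491 .117 .068; python3 - <<'E'
from h import *
cap('scene','sf.png')
E
```

```text
t 43.95 p [0.5691 0.0026 0.1986] F [-1.5  0.   0. ] w 0.0855 yaw 89.95
shift [-0.009  -0.3978 -0.3368] turn [-0.0035 -0.0007 -0.0012] rows 3.1
{'n': 1985, 'mean': array([0.5699, 0.0037, 0.0732]), 'zmed': np.float64(0.0732), 'ell': array([278.8, 192.7]), 'ax': array([49.6, 50.8]), 'xy': array([0.5699, 0.004 ])}
None
{'n': 2081, 'mean': array([0.4921, 0.1164, 0.0666]), 'zmed': np.float64(0.0667), 'ell': array([178. ,  49.4]), 'ax': array([62.9, 70.9]), 'xy': array([0.4926, 0.1162])}
```

View pics/wl.png

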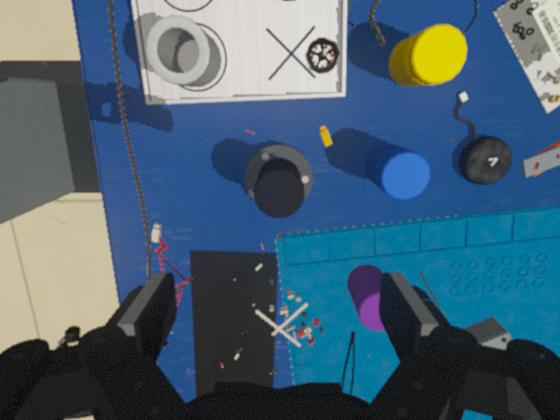

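View pics/sf.png

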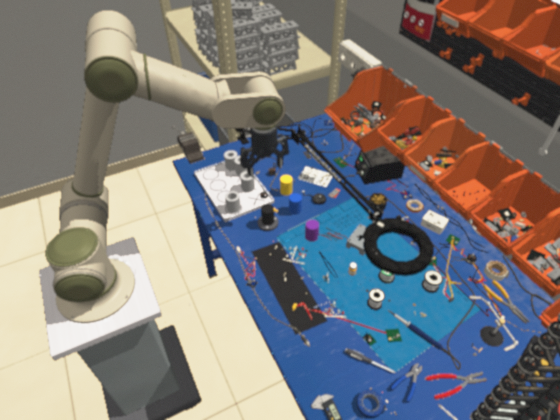

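Call:
step_arm(steps=[1,0.4,-0.2,-0.15,0,0,0,1,0.4,-0.2,-0.15,0,0,0,1,0.4,-0.2,-0.15,0,0,0,1,0.4,-0.2,-0.15,0,0,0,1,0.4,-0.2,-0.15,0,0,0,1,0.4,-0.2,-0.15,0,0,0])

```text
time_s: 44.65
position: [0.51, 0.1218, 0.244]
tool_rot: [[0.002, 1.0, -0.002], [1.0, -0.002, -0.0], [-0.0, -0.002, -1.0]]
ft_force: [-0.3, -0.4, 0.2]
grip_width: 0.085
```

```bash
python3 ms.py .5733 .3242 .068 .576 .256 .068 .5786 .1883 .068 .491 .117 .068 .569 .003 .074
```

```text
None
{'n': 870, 'mean': array([0.5889, 0.2658, 0.0668]), 'zmed': np.float64(0.0668), 'ell': array([369.6,  14.5]), 'ax': array([33.4, 48.2]), 'xy': array([0.5897, 0.2681])}
{'n': 1704, 'mean': array([0.5783, 0.1886, 0.0668]), 'zmed': np.float64(0.0668), 'ell': array([350.6, 110.3]), 'ax': array([51.9, 55.6]), 'xy': array([0.578 , 0.1887])}
{'n': 1112, 'mean': array([0.4917, 0.117 , 0.0666]), 'zmed': np.float64(0.0666), 'ell': array([259.3, 185.3]), 'ax': array([48.1, 49.4]), 'xy': array([0.4917, 0.1174])}
{'n': 1147, 'mean': array([0.5695, 0.0043, 0.0731]), 'zmed': np.float64(0.0732), 'ell': array([333.4, 288.8]), 'ax': array([36.1, 40.3]), 'xy': array([0.5693, 0.0048])}
```

View pics/wl.png

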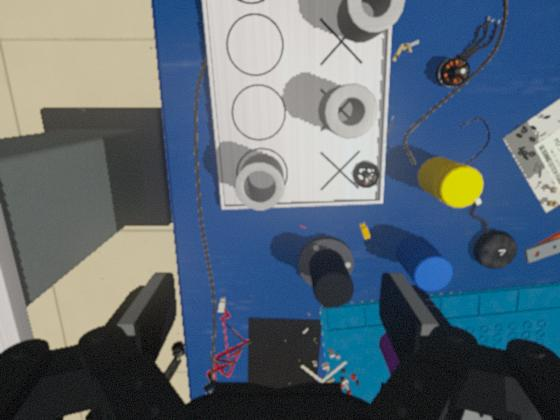

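Call:
step_arm(steps=[1,0.36,0.15,0.1,0,0,0,1,0.36,0.15,0.1,0,0,0,1,0.36,0.15,0.1,0,0,0,1,0.36,0.15,0.1,0,0,0,1,0.36,0.15,0.1,0,0,0])

```text
time_s: 45.2
position: [0.5552, 0.2296, 0.2143]
tool_rot: [[0.002, 1.0, -0.001], [1.0, -0.002, -0.001], [-0.001, -0.001, -1.0]]
ft_force: [0.6, -0.6, 0.5]
grip_width: 0.0853
```

```bash
python3 ms.py .5733 .3242 .068 .597 .27 .068 .5786 .1883 .068; python3 m.py .597 .27 .15
```

```text
{'n': 2555, 'mean': array([0.5738, 0.3217, 0.0668]), 'zmed': np.float64(0.0668), 'ell': array([297.6,  75. ]), 'ax': array([59.3, 63.3]), 'xy': array([0.5719, 0.3254])}
{'n': 1946, 'mean': array([0.5942, 0.2803, 0.0668]), 'zmed': np.float64(0.0668), 'ell': array([322.5, 130.5]), 'ax': array([56.1, 58.6]), 'xy': array([0.5941, 0.2805])}
{'n': 1525, 'mean': array([0.5784, 0.1893, 0.0666]), 'zmed': np.float64(0.0667), 'ell': array([302.3, 229. ]), 'ax': array([49.3, 52. ]), 'xy': array([0.5782, 0.1899])}
t 45.25 p [0.5551 0.2293 0.2149] F [ 0.1 -0.   0.3] w 0.0855 yaw 89.87
shift [0.1362 0.1394 0.2162] turn [-0.0007  0.0005 -0.0028] rows 1.7
```

View pics/wl.png

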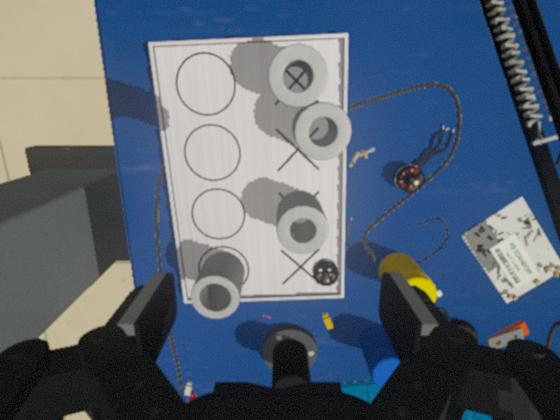

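Call:
step_arm(steps=[1,0.159,0.13,0.1,0,0,-0.002,1,0.159,0.13,0.2,0,0,-0.002,1,0.159,0.13,0.25,0,0,-0.002,1,0.159,0.13,0.25,0,0,-0.002,1,0.159,0.13,0.25,0,0,-0.002])

```text
time_s: 45.75
position: [0.5945, 0.2771, 0.1415]
tool_rot: [[0.001, 1.0, 0.001], [1.0, -0.001, 0.0], [0.0, 0.001, -1.0]]
ft_force: [0.4, -0.2, -0.6]
grip_width: 0.0851
```

```bash
python3 ms.py .5942 .2803 .068 .5733 .3242 .068; python3 m.py .5942 .277 .013
```

```text
{'n': 3163, 'mean': array([0.5925, 0.2844, 0.0667]), 'zmed': np.float64(0.0667), 'ell': array([277.1, 207.1]), 'ax': array([66.6, 69.1]), 'xy': array([0.5943, 0.2813])}
{'n': 3697, 'mean': array([0.574 , 0.322 , 0.0667]), 'zmed': np.float64(0.0667), 'ell': array([243.8, 142.9]), 'ax': array([72.5, 74.8]), 'xy': array([0.5722, 0.3261])}
t 45.8 p [0.5947 0.2774 0.1421] F [-0.3 -0.1  0.3] w 0.0851 yaw 89.97
shift [-0.0014 -0.0028  0.4303] turn [ 0.0036 -0.0008 -0.0008] rows 2.6
```

View pics/wl.png

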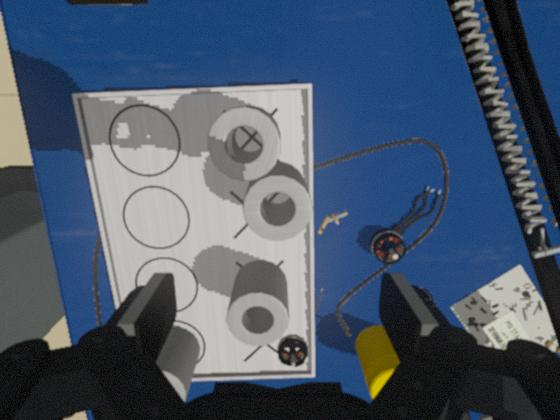

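Call:
step_arm(steps=[1,0,-0.001,0.12,0,0,0,1,0,-0.001,0.25,0,0,0,1,0,-0.001,0.36,0,0,0,1,0,-0.001,0.42,0,0,0,1,0,-0.001,0.427,0,0,0,1,0,-0.001,0.427,0,0,0,0.3,0,-0.001,0.427,0,0,0,0.3,0,-0.001,0.427,0,0,0,0.3,0,-0.001,0.427,0,0,0,0.3,0,-0.001,0.427,0,0,0], grip_force=60)

```text
time_s: 46.8
position: [0.5945, 0.2784, 0.0138]
tool_rot: [[-0.001, 1.0, 0.003], [1.0, 0.001, 0.001], [0.001, 0.003, -1.0]]
ft_force: [-1.0, 0.2, 6.9]
grip_width: 0.0487
```

Call:
step_arm(steps=[0.3,0,0,0,0,0,0,0.3,0,0,-0.08,0,0,0,0.3,0,0,-0.08,0,0,0,0.3,0,0,-0.08,0,0,0])

```text
time_s: 47.2
position: [0.5937, 0.2782, 0.036]
tool_rot: [[-0.001, 1.0, 0.001], [1.0, 0.001, 0.0], [0.0, 0.001, -1.0]]
ft_force: [0.2, 0.1, -1.7]
grip_width: 0.0487
```

```bash
python3 rim.py; python3 m.py .5759 .2530 .035
```

```text
[0.5932 0.2781 0.0353]
plane [-0.0003 -0.0041  0.0888] 6367
-0.012 outer mid 0.2794 bore mid 0.2578 bore 0.0006
-0.006 outer mid 0.2797 bore mid 0.2795 bore 0.0211
0 outer mid 0.2799 bore mid 0.2801 bore 0.0243
0.006 outer mid 0.2795 bore mid 0.28 bore 0.0215
0.012 outer mid 0.2796 bore mid 0.2802 bore 0.0016
t 47.25 p [0.5932 0.2781 0.0353] F [ 0.1  0.6 -2.9] w 0.049 yaw 90.04
shift [-0.0838 -0.0578  0.001 ] turn [-0.0012  0.0003  0.001 ] rows 0.6
```

Call:
step_arm(steps=[0.3,-0.04,-0.03,0,0,0,0,0.3,-0.078,-0.058,0,0,0,0,0.3,-0.078,-0.058,0,0,0,0,0.3,-0.078,-0.058,0,0,0,0,0.3,-0.078,-0.058,0.04,0,0,0,0.3,-0.078,-0.058,0.04,0,0,0,0.3,-0.078,-0.058,0.04,0,0,0])

```text
time_s: 47.95
position: [0.5761, 0.255, 0.0232]
tool_rot: [[-0.001, 1.0, -0.001], [1.0, 0.001, -0.0], [-0.0, -0.001, -1.0]]
ft_force: [0.5, 0.7, -1.9]
grip_width: 0.0492
```

```bash
python3 rim.py; python3 m.py .5759 .2550 .0138
```

```text
[0.5763 0.255  0.0236]
plane [-0.002  -0.0033  0.076 ] 6855
-0.012 outer mid 0.2568 bore mid 0.2575 bore 0.0021
-0.006 outer mid 0.2566 bore mid 0.2568 bore 0.0214
0 outer mid 0.2565 bore mid 0.2566 bore 0.0252
0.006 outer mid 0.2564 bore mid 0.2568 bore 0.0201
0.012 outer mid 0.2564 bore mid 0.255 bore 0.0008
t 48.0 p [0.5763 0.255  0.0236] F [ 0.  -0.2 -1.8] w 0.0489 yaw 90.05
shift [ 0.     -0.0013  0.0327] turn [-0.0006  0.0001  0.0012] rows 0.2
```

Call:
step_arm(steps=[0.3,-0.001,-0.001,0.02,0,0,0,0.3,-0.001,-0.001,0.033,0,0,0,0.3,-0.001,-0.001,0.033,0,0,0,1,-0.001,-0.001,0.033,0,0,0,1,-0.001,-0.001,0.033,0,0,0,1,-0.001,-0.001,0.033,0,0,0,1,-0.001,-0.001,-0.15,0,0,0,1,-0.001,-0.001,-0.3,0,0,0,1,-0.001,-0.001,-0.45,0,0,0,1,-0.001,-0.001,-0.6,0,0,0])

```text
time_s: 49.0
position: [0.5757, 0.2544, 0.2063]
tool_rot: [[-0.001, 1.0, 0.001], [1.0, 0.001, 0.0], [0.0, 0.001, -1.0]]
ft_force: [0.4, 0.8, 0.2]
grip_width: 0.0853
```

Call:
step_arm(steps=[1,-0.2,-0.1,-0.2,0,0,0,1,-0.2,-0.1,-0.2,0,0,0,1,-0.2,-0.1,-0.2,0,0,0,1,-0.2,-0.1,-0.2,0,0,0])

```text
time_s: 49.4
position: [0.546, 0.1943, 0.2643]
tool_rot: [[0.0, 1.0, 0.001], [1.0, -0.0, 0.0], [0.0, 0.001, -1.0]]
ft_force: [0.8, 0.3, 0.2]
grip_width: 0.0855
```

```bash
python3 m.py .45 .1 .3; python3 ms.py .5733 .3242 .068 .576 .256 .068 .5786 .1883 .068 .491 .117 .068 .569 .003 .074
```

```text
t 49.4 p [0.546  0.1943 0.2643] F [0.8 0.3 0.2] w 0.0855 yaw 89.99
shift [-0.3142 -0.3199 -0.1195] turn [ 0.0011 -0.0005 -0.0002] rows 2.8
{'n': 1795, 'mean': array([0.5716, 0.3255, 0.0668]), 'zmed': np.float64(0.0669), 'ell': array([304.3,  38.6]), 'ax': array([52.5, 57.9]), 'xy': array([0.5715, 0.3252])}
{'n': 1488, 'mean': array([0.576 , 0.2564, 0.0668]), 'zmed': np.float64(0.0668), 'ell': array([307.2, 115. ]), 'ax': array([49.2, 51.3]), 'xy': array([0.5758, 0.2565])}
{'n': 1268, 'mean': array([0.5785, 0.1888, 0.0667]), 'zmed': np.float64(0.0667), 'ell': array([308.1, 181.3]), 'ax': array([45.6, 46.8]), 'xy': array([0.5783, 0.1893])}
{'n': 849, 'mean': array([0.4916, 0.1172, 0.0665]), 'zmed': np.float64(0.0665), 'ell': array([228.5, 244.4]), 'ax': array([41.1, 44.3]), 'xy': array([0.4919, 0.1181])}
{'n': 901, 'mean': array([0.5697, 0.0047, 0.073 ]), 'zmed': np.float64(0.0731), 'ell': array([297.3, 333.7]), 'ax': array([31.6, 36.6]), 'xy': array([0.5695, 0.0057])}
```

View pics/wl.png

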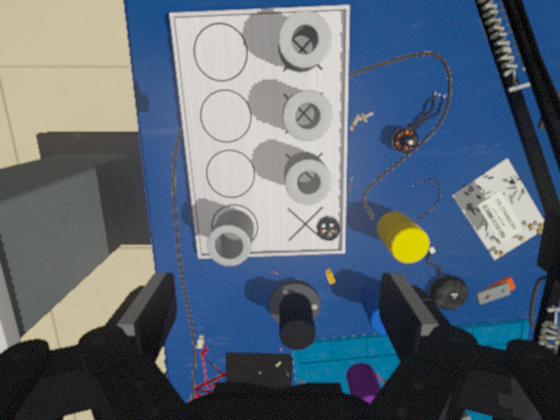

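Everything is in place: each sleeve is within about 2 mm of its mark, the cap is seated on the foot plate, and the robot is touching nothing. I'm handing the job in.

```bash
python3 -c "
from rig import close_job
print(close_job())"
```

```text
the job is handed in; nothing more can be done
None
```

The job is done and handed in after about 50 s of the 210 s allowed. `close_job` gives no verdict, so success rests on my own last measurements.

**Sorting:** I stood the dust cap on the bench and tried the four sleeves on the pin from left to right.
- **Sleeve 1** went right down and stands on ring 4.
- **Sleeves 2, 3 and 4** stopped on the taper, with the lower edge about 5 mm below the tip. They stand on crosses 3, 2 and 1.
- **Dust cap** is back over the pin.

**Last checks:**
- **Sleeves:** all four stand upright on the tray floor, each within about 2 mm of the centre of its mark.
- **Cap:** it is within about 2 mm of the pin's axis, and its top height (about 73 mm read, 74 mm expected) shows it fully down.
- **Robot:** the gripper was open and well clear of everything.
- **Spool, bottle and tape:** I did not measure these at the end. I made no moves near them.

**What went wrong or disagreed:**
- **Fingertips:** they measured about 40 mm farther back than the description says, so my first grasp closed above the cap without moving it. I corrected the grasp height from the depth image.
- **Knocked sleeve:** during the final check, sleeve 3 had been pushed about 3 cm off cross 2. I picked it up and put it back in the centre.
- **Depth readings:** the wrist camera reads about 1 to 1.5 mm low.

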